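Pass a specimen carrier through the spectrometer's load lock

TASK

Pass the carrier with the copper discs through the load lock into the spectrometer: open the lock's lid right up, set the carrier down gently, flat in the tray with its long side along the tray, and shut the lid. Only with the lid shut, pull the inner gate fully up, and only with the gate up slide the collar along its tube towards the lock, fully home; leave the lid shut, the gate up and the carrier in the tray inside the chamber. Leave the other carrier and everything else on the bench where they stand.

Things in the scene. Friction and masses are not known exactly. Their poses are not given: they have to be found in the camera images.
- copper_mid (a point): carrier to pass: aluminium plate 100 x 56 x 8 mm, two copper discs clipped on top (to 13 mm above its underside) and between them a black upright grip 36 long x 12 wide x 38 mm high. Point: its centre, 23 mm above the underside; x along the 100 mm side and the grip's length, y across the grip's 12 mm, z up out of the plate. Same either way round; about 0.2 kg
- green_mid (a point): other carrier, same shape with green discs, in the other bay of the rack; leave it
- rack: white two-bay rack, fixed, holding both carriers side by side (76 mm apart along its y). Its shelf slopes 35 degrees, low edge towards its -x (the robot); carriers lie on it with their x up the slope, z square to it, against a ledge 14 mm high, between bay walls 8 mm high. Origin on the bench under its middle; 156 mm wide, 100 mm high without carriers
- instrument: fixed; in a row along its y: transfer tube, lock, gate valve, spectrometer; origin on the bench under the lock's centre. Lock: open box, inside 110 (x) by 150 mm (y), 10 mm walls, rim 140 mm above the bench. Valve y 90 to 160, 124 mm wide, top at 205; spectrometer beyond it, up to 218 high. Tube 34 mm thick, from the lock to y -386, its axis 100 mm above the bench
- tray_seat (a point): centre of the tray's floor (upper face, 84 mm above the bench); the tray rides on the transfer rod and stands in the lock at the start. Inside 108 mm along its y (the way it travels) by 64 mm along its x, lip 6 mm high: the carrier lies in it with its 100 mm side along the tray's y
- rod (a joint): travel of the transfer rod with tray and collar, m, along the instrument's +y: 0 to 0.20 = fully home, tray in the chamber; starts within 12 mm of 0; slides with about 3 N and stays where it is left
- collar (a point): centre of the black collar with red rings, 52 mm diameter, 50 mm long, round the transfer tube, axis along the instrument's y, 100 mm above the bench; pushing it along +y moves the tray; 330 mm from the instrument's origin along its -y when the rod is at 0
- lid (a joint): angle of the lock's lid (outer door), rad: 0 shut, up to 1.75 open; stiff hinge, stays at any angle, about 5 N at the grip; starts shut or ajar up to 0.25
- lid_hinge (a point): middle of the lid's hinge line, which runs along the instrument's x at the lock's -y rim, 85 mm from its centre, 140 mm above the bench; the lid (170 mm from hinge to free edge, 130 mm in x, 12 mm thick, with a window) swings up and over towards the tube; upright, its free edge is 310 mm above the bench
- lid_grip (a point): centre of the blue crossbar on the lid: bar 22 mm diameter, 36 mm long along the instrument's x (the hinge direction), flat ends, on a thin stem; 145 mm from the hinge line along the lid and 44 mm above the lid's underside (its top face is 12 mm above the underside)
- gate (a joint): height of the inner door, the gate of the valve, m: 0 shut, 0.063 fully up; moves straight up with about 8 N and stays where it is left
- gate_grip (a point): centre of the orange T-handle on top of the gate valve: bar 18 mm diameter, 64 mm long along the instrument's x, 34 mm above the valve's top when the gate is shut; pull up; 125 mm from the instrument's origin along its +y
- wash_mid (a point): white wash bottle with red cap, 64 mm diameter, 170 mm high, upright; bystander; middle
- amber_mid (a point): amber bottle, 68 mm diameter, 150 mm high, upright; bystander; middle
- tin_mid (a point): steel tin, 72 mm diameter, 60 mm high; bystander; middle
- flange_mid (a point): steel blank flange, disc 72 mm diameter, 16 mm high, lying; bystander; middle
- spanner_grip (a point): spanner 180 mm long, lying; bystander; point on its shank
- driver_grip (a point): screwdriver 170 mm long, lying; bystander; point on its handle
Mind the look-alikes: they are no part of the job. Leave any blue or red look-alike of the part that bears copper_mid alone.

How it is judged:
On the way, in this order (a step that is already met when the one before it is completed fails the run):
1. the lid is opened (value of joint lid above 1.2 rad), for 0.2 s.
2. the copper carrier lies flat in the tray, let go, with the lid still open (x of copper_mid in the frame of tray_seat between -0.009 and 0.009 m and y of copper_mid in the frame of tray_seat between -0.009 and 0.009 m and z of copper_mid in the frame of tray_seat between 0.018 and 0.028 m and angle between copper_mid's own z axis and vertical below 0.12 rad and angle between the x axis of copper_mid and the y axis of tray_seat, either way round below 0.12 rad and contact force between copper and the fingers below 0.1 N and value of joint lid above 0.8 rad), for 0.2 s.
3. the lid is shut over the carrier (x of copper_mid in the frame of tray_seat between -0.009 and 0.009 m and y of copper_mid in the frame of tray_seat between -0.009 and 0.009 m and z of copper_mid in the frame of tray_seat between 0.018 and 0.028 m and angle between copper_mid's own z axis and vertical below 0.12 rad and angle between the x axis of copper_mid and the y axis of tray_seat, either way round below 0.12 rad and value of joint lid below 0.05 rad), for 0.2 s.
4. the gate is pulled fully up with the lid shut (value of joint gate above 0.056 m and value of joint lid below 0.05 rad), for 0.2 s.
5. the rod is slid home with the carrier in the tray (x of copper_mid in the frame of tray_seat between -0.009 and 0.009 m and y of copper_mid in the frame of tray_seat between -0.009 and 0.009 m and z of copper_mid in the frame of tray_seat between 0.018 and 0.028 m and angle between copper_mid's own z axis and vertical below 0.12 rad and angle between the x axis of copper_mid and the y axis of tray_seat, either way round below 0.12 rad and value of joint rod above 0.19 m), for 0.2 s.
At the end, for the whole second after the job is handed in: lid shut (under 0.05 rad), gate up (over 56 mm), rod home (over 190 of 200 mm), the copper carrier at rest flat in the tray (within 9 mm of its centre, height within 5 mm, within 7 degrees of flat and of the tray's direction) (all of step 4 and all of step 5 and linear speed of copper below 0.02 m/s); the robot touches nothing.
It fails at once if the gate is opened (over 8 mm) while the lid is not shut (over 0.06 rad) (value of joint gate above 0.008 m and value of joint lid above 0.06 rad).
It fails at once if the tray is run towards a gate that is not up (value of joint rod above 0.055 m and value of joint gate below 0.055 m).
It fails at once if the carrier is let fall into the tray (faster than 0.5 m/s, a drop of over 12 mm) (x of copper_mid in the frame of tray_seat between -0.06 and 0.06 m and y of copper_mid in the frame of tray_seat between -0.06 and 0.06 m and z of copper_mid in the frame of tray_seat below 0.08 m and linear speed of copper above 0.5 m/s and contact force between copper and the fingers below 0.1 N and value of joint gate below 0.008 m).
It fails at once if the other carrier is displaced by over 15 mm (distance of green_mid from where it was at the start of the episode above 0.015 m).
It fails at once if a bystander is displaced by over 30 mm (distance of any of wash_mid, amber_mid, tin_mid, flange_mid, spanner_grip, driver_grip from where it was at the start of the episode above 0.03 m).
It also fails if it takes over 72 s, if anything falls off the work surface, if the arm or the gripper's body presses on something with over 40 N, if the wrist force passes 120 N, or if a joint passes its speed limit or range.

ROBOT

A 6-joint arm with a two-finger parallel gripper is mounted at the origin on the work surface. World frame = base frame: x ahead of the robot, y to its left, z up, the work surface at z = 0. Lengths are in m, angles in rad, forces in N, time in s.
With the tool pointing down it reaches from about 0.35 to 0.975 m from the base axis. Payload 4.9 kg.
Tool frame: the origin (TCP) lies at the very end of the fingers, on their centre line; the grasp point (between the pads) lies 19 mm behind it; z points along the fingers, y is the line along which they close (so a half turn about z gives the same grasp; the last joint's range is limited). The gripper opens to 85 mm and grips with 20 to 120 N. Pads are 22 mm wide; open, the fingers measure 114 mm over their backs; the gripper's body (76 mm by 85 mm) begins 54 mm behind the grasp point. The pads swing forward as they close: fully open they stand 13 mm farther back than shut.
Start: joints at [1.154, 0.053, 1.613, -0, 1.476, -0.119], TCP at [0.183, 0.597, 0.199] pointing down, gripper open.
Joint ranges: [-3.01, 3.01], [-1.01, 2.22], [0.06, 2.58], [-1.02, 4.17], [0.09, 2.62], [-3.14, 3.14]. Speed limits (rad/s): [2.57, 2.57, 3.14, 3.14, 3.14, 3.14].

INTERFACE

Orientations are given as a rotation vector (axis times angle).
In Python, from station import ctrl, imaging gives the robot as it stands.
- The arm moves only by the tool play_rows, never from a script. Its argument "series" is a list of rows, each a list of 3 entries, a list of its own where there are three numbers: the opening, from 0 (shut) to 1 (fully open), then the shift along the tool's x, y, z each as a share of 0.05 m, from -1 to 1, then the turn, a rotation vector about the tool's x, y, z each as a share of 8 degrees, from -1 to 1. In form: [[grip, [dx, dy, dz], [ax, ay, az]], ...]. A call has 1 to 8 rows; each row shifts and turns the commanded pose from where the row before left it, along the tool's axes as they then stand; what a row does not reach is not made up. A row lasts 1/8 s, in which the tool goes at most 62.5 mm and 10.7 degrees, less where a joint would pass 70% of its speed; a pose out of reach is approached as far as the arm can. A call with a number of a shift or a turn outside -1 to 1 is refused whole. A call with a gripper value outside its range is refused whole. The fingers move at their own pace and stop on an object; "force" is the grip in N (left out, the last holds). Time passes only in rows, so rows that do not move let the fingers close. It gives the time, the measured TCP pose, the force, the opening and the grip force at its end, in the units of the state.
- ctrl.get_obs(): the state, without advancing time (a new reading comes with each control period).
- imaging.get_image(name): name is "scene" or "side" or "wrist"; returns a dict with "color" (400x640x3 uint8, blue, green, red), "fx", "fy", "cx", "cy" (pixels), "extrinsics" (4x4, takes a point from world to camera coordinates); the wrist camera has in their place "hand_eye" (4x4, takes a point from camera to tool coordinates, whose origin is the TCP and whose axes are the flange's). Camera axes: x right, y down, z forward; pixel columns grow to the right and rows downward; lengths in m; the calibration is good to about 2 mm. A picture is of the moment at which its call begins: read the wrist's pose just before it. There is no depth.
- ctrl.finish_job(): hands the job in; it is judged then, once.
The state is a dict: "t": time; "q": joint angles; "dq": joint speeds; "effort": joint torques, N m; "tool_pos": TCP position; "tool_rot": TCP orientation; "contact_force": force on the tool from outside, world axes, zero at the start; "wrist_torque": the same for the moment, N m; "opening": finger opening in m; "grip_force": force on a finger pad.
Only numpy, scipy, OpenCV 4.12 (cv2) and the standard library are available. Lean on these libraries where they do the work, as an engineer would, in place of code of your own. Each camera call takes 0.05 s, during which the arm holds its last target. There are 200 camera calls.

## Working session

There is one attempt and no reset: what is moved stays moved. The work goes in short steps, Python scripts to look and compute and a tool call to move; the robot and the scene stay as the last step left them, time stands still between calls to the robot, and variables do not carry over. Pictures are saved under pics/ and viewed, at most 10 in all, crops included, and the job is handed in when it is done.

Besides the shell and the picture viewer there is one more tool, called after "Call:" as name([rows], argument=value, ...), one row to a line, values as JSON. play_rows: Moves the arm, as the interface text tells. Shift numbers are shares of 0.05 m and turn numbers shares of 8 degrees, none past 1 either way. Its arguments: {"type":"object","properties":{"series":{"type":"array"},"force":{"type":"number"}},"required":["series"]}

```bash
mkdir -p pics; ls
cat > h.py <<'E'
import numpy as np, cv2
from scipy.spatial.transform import Rotation as R
from station import ctrl, imaging
def T(o):
    M=np.eye(4);M[:3,:3]=R.from_rotvec(o["tool_rot"]).as_matrix();M[:3,3]=o["tool_pos"];return M
def cam(n):
    o=ctrl.get_obs(); d=imaging.get_image(n)
    d["c2w"]=T(o)@np.array(d["hand_eye"]) if n=="wrist" else np.linalg.inv(np.array(d["extrinsics"]))
    return d
def ray(d,u,v):
    r=np.array([(u-d["cx"])/d["fx"],(v-d["cy"])/d["fy"],1]); r=d["c2w"][:3,:3]@r
    return d["c2w"][:3,3],r/np.linalg.norm(r)
def plane(d,u,v,z):
    c,r=ray(d,u,v); return c+r*(z-c[2])/r[2]
def two(d1,p1,d2,p2):
    c1,r1=ray(d1,*p1);c2,r2=ray(d2,*p2)
    s=np.linalg.lstsq(np.c_[r1,-r2],c2-c1,rcond=None)[0]
    a,b=c1+s[0]*r1,c2+s[1]*r2; return (a+b)/2,np.linalg.norm(a-b)
def proj(d,p):
    q=np.linalg.inv(d["c2w"])@np.r_[p,1]; return np.array([d["fx"]*q[0]/q[2]+d["cx"],d["fy"]*q[1]/q[2]+d["cy"]])
E
python3 - <<'E'
from h import *
import pickle
for n in("scene","side"):
    d=cam(n);pickle.dump(d,open(n+".pkl","wb"));cv2.imwrite(f"pics/{n}.png",cv2.resize(d["color"],(800,500)))
    print(n,d["fx"],d["c2w"].round(3).tolist())
o=ctrl.get_obs();print(o["tool_rot"],o["opening"],np.array(imaging.get_image("wrist")["hand_eye"]).round(3).tolist())
E
```

```text
pics
scene 484.01993909639816 [[0.675, 0.541, -0.501, 1.167], [0.737, -0.487, 0.468, -0.643], [0.009, -0.686, -0.728, 1.08], [0.0, 0.0, 0.0, 1.0]]
side 368.27206181782213 [[0.78, -0.374, 0.502, -0.039], [-0.626, -0.492, 0.605, -0.738], [0.02, -0.786, -0.618, 0.862], [0.0, 0.0, 0.0, 1.0]]
[-4.66001865e-01 -3.10634930e+00  2.82979301e-03] 0.0851901337557346 [[-0.001, -0.953, -0.301, 0.078], [1.0, -0.0, -0.001, 0.0], [0.001, -0.301, 0.953, -0.176], [0.0, 0.0, 0.0, 1.0]]
```

View pics/scene.png

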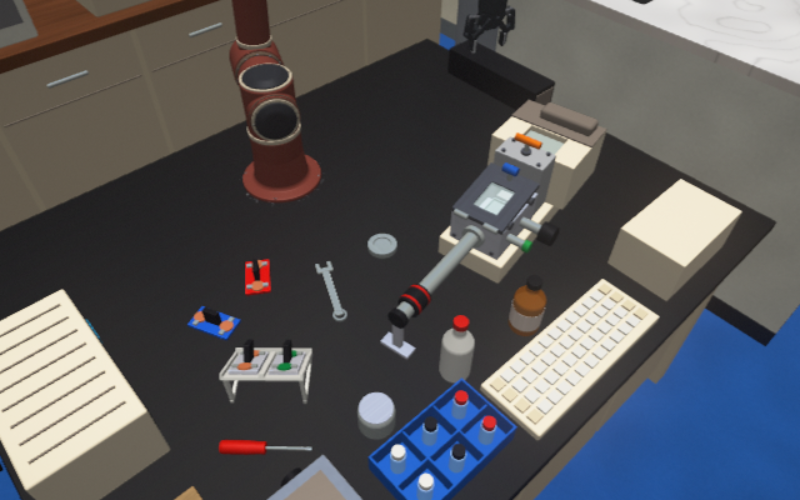

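View pics/side.png

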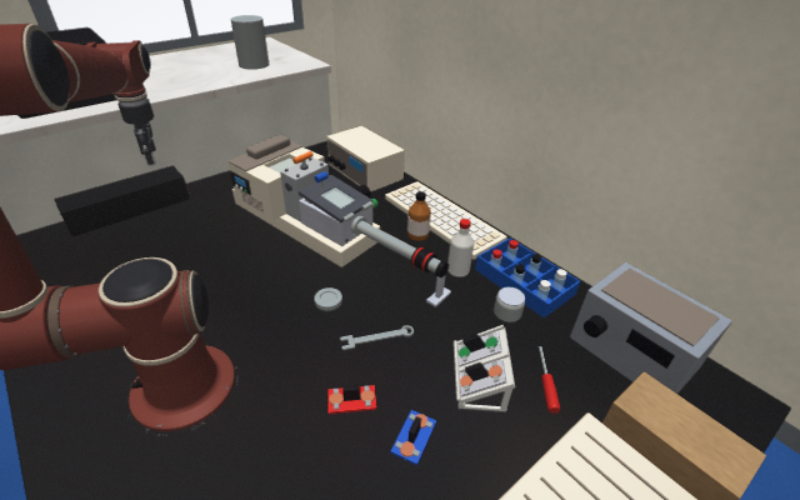

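The target is the copper carrier in the rack's left bay (scene 248,360; side 482,375). The red plate (scene 257,275; side 352,398) and the blue plate (scene 214,320; side 413,436) lie flat on the bench, so they are the look-alikes. Orange handle is at scene (528,140), the blue lid bar at (510,168) and the collar at (413,298).

Run:
```python
from h import *
import pickle
S=pickle.load(open("scene.pkl","rb"));D=pickle.load(open("side.pkl","rb"))
def blob(d,roi,lo,hi,show=None):
    x0,y0,x1,y1=[int(a/1.25) for a in roi]
    hsv=cv2.cvtColor(d["color"],cv2.COLOR_BGR2HSV)[y0:y1,x0:x1]
    m=cv2.inRange(hsv,np.array(lo),np.array(hi))
    n,l,st,c=cv2.connectedComponentsWithStats(m)
    out=[]
    for i in sorted(range(1,n),key=lambda i:-st[i,4])[:3]:
        if st[i,4]>=6:
            pts=np.argwhere(l==i)[:,::-1].astype(np.float32); r=cv2.minAreaRect(pts)
            out.append((st[i,4],(c[i]+[x0,y0]).round(1).tolist(),[round(v) for v in r[1]],round(r[2])))
    return out
items={"orange":([505,125,550,155],[285,145,320,168],(5,150,120),(22,255,255)),
"blue":([495,155,525,180],[310,168,335,185],(100,120,60),(130,255,255)),
"red":([390,275,440,320],[410,240,450,280],(0,150,80),(8,255,255)),
"copper":([225,340,268,380],[455,355,515,395],(5,90,80),(22,255,255)),
"green":([268,340,312,375],[455,325,505,362],(45,100,40),(90,255,255)),
"blackgrip":([235,335,300,370],[455,330,505,385],(0,0,0),(179,255,45)),
}
for k,(a,b,lo,hi) in items.items():
    p,q=blob(S,a,lo,hi),blob(D,b,lo,hi);print(k,"\n S",p,"\n D",q)
    if p and q:
        P,g=two(S,p[0][1],D,q[0][1]);print("  3D",P.round(4),"gap",round(g,4))
        for n,d in(("S",S),("D",D)): pass
a=S["color"][260:330,165:265];a=cv2.resize(a,None,fx=4,fy=4,interpolation=cv2.INTER_CUBIC)
b=S["color"][100:270,300:450];b=cv2.resize(b,None,fx=2.5,fy=2.5,interpolation=cv2.INTER_CUBIC)
c=np.zeros((600,780,3),np.uint8);c[:280,:400]=a;c[:425,400:775]=b
b=D["color"][255:330,355:415];b=cv2.resize(b,None,fx=4,fy=4,interpolation=cv2.INTER_CUBIC);c[300:600,:240]=b
cv2.imwrite("pics/c1.png",c)
```

```text
orange 
 S [(np.int32(110), [422.5, 112.1], [22, 5], 25)] 
 D [(np.int32(55), [241.8, 125.3], [4, 16], 69)]
  3D [0.5292 0.3574 0.2392] gap 0.0002
blue 
 S [(np.int32(94), [407.9, 135.0], [13, 7], 27)] 
 D [(np.int32(65), [256.6, 141.0], [6, 11], 63)]
  3D [0.5432 0.2842 0.2029] gap 0.0002
red 
 S [(np.int32(53), [330.2, 240.1], [19, 5], 39), (np.int32(51), [337.3, 232.2], [18, 5], 38)] 
 D [(np.int32(34), [340.8, 207.0], [4, 15], 32), (np.int32(33), [332.8, 202.7], [3, 14], 34)]
  3D [ 0.6184 -0.0899  0.1055] gap 0.0013
copper 
 S [(np.int32(57), [195.4, 292.6], [5, 10], 90), (np.int32(20), [204.5, 282.0], [4, 3], 90)] 
 D [(np.int32(76), [395.5, 296.6], [8, 11], 79), (np.int32(66), [372.5, 304.2], [7, 9], 79)]
  3D [ 0.5059 -0.4256  0.0838] gap 0.0014
green 
 S [(np.int32(52), [227.2, 292.8], [5, 10], 90), (np.int32(17), [234.4, 282.6], [4, 3], 90)] 
 D [(np.int32(58), [392.4, 273.6], [6, 11], 79), (np.int32(48), [371.1, 281.0], [6, 8], 63)]
  3D [ 0.5573 -0.3697  0.0837] gap 0.0013
blackgrip 
 S [(np.int32(130), [198.7, 279.2], [18, 9], 90), (np.int32(115), [229.6, 279.6], [18, 7], 90)] 
 D [(np.int32(266), [375.8, 270.7], [16, 23], 90), (np.int32(152), [381.2, 297.2], [11, 15], 72)]
  3D [ 0.4967 -0.3838  0.1251] gap 0.0513
```

View pics/c1.png

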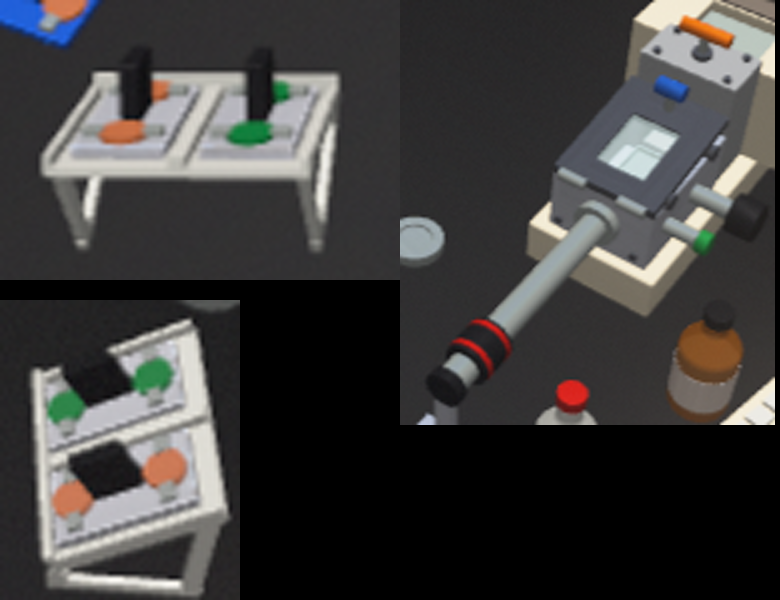

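The crop confirms it: the left-bay carrier (198,285) has copper discs and a plain aluminium plate, so it is the one meant. The lid is ajar. Next I'll compute the poses and the first move.

```bash
cat >> h.py <<'E'
iy=np.array([-0.195,0.981,0]);iy/=np.linalg.norm(iy);ix=np.array([iy[1],-iy[0],0])
O=np.array([0.5292,0.3574,0])-0.125*iy
def I(x,y,z): return O+x*ix+y*iy+np.array([0,0,z])
RD=np.c_[iy,ix,[0,0,-1]]
def lidbar(a): return I(0,-.085+.145*np.cos(a)-.044*np.sin(a),.14+.145*np.sin(a)+.044*np.cos(a))
def go(p,Rt=RD,gp=False):
    """gp: p is the grasp point. turn first, then shift (in turned axes), in shares"""
    o=ctrl.get_obs();M=T(o); p=np.array(p)-(Rt@[0,0,-.019] if gp else 0)
    r=R.from_matrix(M[:3,:3].T@Rt).as_rotvec()
    print("turn",(np.degrees(r)/8).round(2),"shift",((Rt.T@(p-M[:3,3]))/.05).round(2),"tcp",p.round(4))
E
python3 - <<'E'
from h import *
import pickle
S=pickle.load(open("scene.pkl","rb"));D=pickle.load(open("side.pkl","rb"))
hi=np.array([0.5059,-0.4256,0.0838]);ry=np.array([.0514,.0559,0]);ry/=np.linalg.norm(ry);rx=np.array([ry[1],-ry[0],0])
c,s=np.cos(np.radians(35)),np.sin(np.radians(35)); cx=c*rx+np.array([0,0,s]);cz=-s*rx+np.array([0,0,c])
co,r=ray(D,372.5,304.2);A=np.c_[r,cx];sol=np.linalg.lstsq(A,hi-co,rcond=None)[0]
print("rx",rx,"disc dist",sol[1],"resid",np.linalg.norm(A@sol-(hi-co)))
mid=hi-cx*sol[1]/2+.010*cz;print("copper_mid",mid,"top of grip",mid+.023*cz, proj(S,mid+.023*cz),proj(D,mid+.023*cz))
print("O",O,"ring mid",[two(S,p,D,q)[0].round(4) for p,q in(((330.2,240.1),(340.8,207)),((337.3,232.2),(332.8,202.7)))])
ring=np.mean([two(S,p,D,q)[0] for p,q in(((330.2,240.1),(340.8,207)),((337.3,232.2),(332.8,202.7)))],0)
print("ring in inst",(ring-O)@ix,(ring-O)@iy)
b=np.array([.5432,.2842,.2029]);print("blue inst",(b-O)@ix,(b-O)@iy, [(a,((lidbar(a)-O)@iy).round(3),lidbar(a)[2].round(3)) for a in(0,.1,.15,.2)])
w=two(S,(461/1.25,323/1.25),D,(465/1.25,223/1.25))[0];print("wash cap",w,(w-O)@ix,(w-O)@iy)
go(np.r_[b[:2],.25])
E
```

```text
rx [ 0.7361147  -0.67685681  0.        ] disc dist 0.06644366872147 resid 0.0004564812688236555
copper_mid [ 0.48164539 -0.40329791  0.07293626] top of grip [ 0.47193438 -0.39436864  0.09177676] [198.34830145 274.38677714] [378.00888183 293.63553555]
O [0.5535703  0.23479866 0.        ] ring mid [array([ 0.6184, -0.0899,  0.1055]), array([ 0.612 , -0.0583,  0.106 ])]
ring in inst 0.0002102524699686188 -0.31499624096529877
blue inst -0.0005398958101619848 0.050475181902173205 [(0, np.float64(0.06), np.float64(0.184)), (0.1, np.float64(0.055), np.float64(0.198)), (0.15, np.float64(0.052), np.float64(0.205)), (0.2, np.float64(0.048), np.float64(0.212))]
wash cap [ 0.75082146 -0.09240635  0.16290682] 0.12967338986849622 -0.3593827346801744
turn [-0.01  0.    7.71] shift [-7.54  5.84 -1.05] tcp [0.5432 0.2842 0.25  ]
```

Call:
play_rows([
  [0.75, [0, 0, -0.9], [0, 0, 0.964]],
  [0.75, [0, 0, -0.9], [0, 0, 0.964]],
  [0.75, [0, 0, -0.9], [0, 0, 0.964]],
  [0.75, [0, 0, -0.3], [0, 0, 0.964]],
  [0.75, [0, 0, 0], [0, 0, 0.964]],
  [0.75, [0, 0, 0], [0, 0, 0.964]],
  [0.75, [0, 0, 0], [0, 0, 0.964]],
  [0.75, [0, 0, 0], [0, 0, 0.964]],
], force=60)

```text
t: 1.15
tool_pos: [0.1833, 0.5973, 0.3481]
tool_rot: [1.998, 2.424, -0.001]
contact_force: [0.8, -0.1, 0.6]
opening: 0.0641
grip_force: 0.0
```

Call:
play_rows([
  [0.75, [-0.94, 0.73, 0], [0, 0, 0]],
  [0.75, [-0.94, 0.73, 0], [0, 0, 0]],
  [0.75, [-0.94, 0.73, 0], [0, 0, 0]],
  [0.75, [-0.94, 0.73, 0], [0, 0, 0]],
  [0.75, [-0.94, 0.73, 0], [0, 0, 0]],
  [0.75, [-0.94, 0.73, 0], [0, 0, 0]],
  [0.75, [-0.94, 0.73, 0], [0, 0, 0]],
  [0.75, [-0.94, 0.73, 0], [0, 0, 0]],
])

```text
t: 2.15
tool_pos: [0.5442, 0.2841, 0.3483]
tool_rot: [-1.993, -2.428, 0.0]
contact_force: [0.9, 1.2, -0.2]
opening: 0.0643
grip_force: 0.0
```

Run:
```python
from h import *
o=ctrl.get_obs();print(o["t"],o["tool_pos"],o["q"],o["opening"])
go(lidbar(.14),gp=True)
b=lidbar(.14)
d=cam("wrist");print(proj(d,b));m=cv2.inRange(cv2.cvtColor(d["color"],cv2.COLOR_BGR2HSV),(100,120,60),(130,255,255))
n,l,st,c=cv2.connectedComponentsWithStats(m)
for i in sorted(range(1,n),key=lambda i:-st[i,4])[:2]:print(st[i],c[i],plane(d,*c[i],b[2]+.004),b)
d=cam("wrist");m=cv2.inRange(cv2.cvtColor(d["color"],cv2.COLOR_BGR2HSV),(5,150,120),(22,255,255))
n,l,st,c=cv2.connectedComponentsWithStats(m);i=max(range(1,n),key=lambda i:st[i,4]);print(st[i],plane(d,*c[i],.243),I(0,.125,.239))
cv2.imwrite("pics/w1.png",d["color"])
```

```text
2.15 [0.5441911  0.28409182 0.34831658] [ 3.59863034e-01 -1.83981991e-02  1.43988815e+00  1.93100726e-04
  1.72052184e+00  1.63760454e-01] 0.06433954853290257
turn [-0. -0. -0.] shift [ 0.05 -0.01  3.27] tcp [0.5433 0.2862 0.1848]
[317.00347703 178.3640038 ]
[542 146  56 114 710] [571.01690141 195.43098592] [0.81570779 0.32192636 0.20780326] [0.54334619 0.28623377 0.20380326]
[436 369  32  31 665] [450.57142857 384.61503759] [0.77386168 0.0442548  0.20780326] [0.54334619 0.28623377 0.20380326]
[ 274   94   73   21 1440] [0.52781413 0.35390137 0.243     ] [0.5292 0.3574 0.239 ]
```

View pics/w1.png

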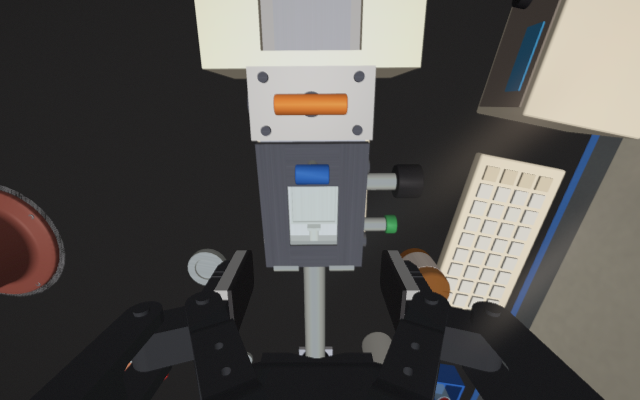

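The wrist view shows the blue bar at (312,174) and the orange handle at (311,104), both within about 2 mm of prediction. The tool is aligned with the instrument, so I'll descend and grip the bar ends.

Call:
play_rows([
  [0.75, [0.05, -0.03, 0.9], [0, 0, 0]],
  [0.75, [0, 0, 0.9], [0, 0, 0]],
  [0.75, [0, 0, 0.8], [0, 0, 0]],
  [0.75, [0, 0, 0.55], [0, 0, 0]],
  [0.3, [0, 0, 0], [0, 0, 0]],
  [0.3, [0, 0, 0], [0, 0, 0]],
  [0.3, [0, 0, 0], [0, 0, 0]],
], force=50)

```text
t: 3.12
tool_pos: [0.5421, 0.2884, 0.1936]
tool_rot: [1.992, 2.427, 0.005]
contact_force: [-0.7, 0.0, -0.9]
opening: 0.0256
grip_force: 0.0
```

Run:
```python
from h import *
o=ctrl.get_obs();print(o["tool_pos"],o["opening"],o["grip_force"])
A=np.r_[.14,np.arange(.25,1.71,.1)]
p=[np.array([(lidbar(a)-O)@iy,-lidbar(a)[2]]) for a in A]
for a,d in zip(A[1:],np.diff(p,axis=0)/.05):print(round(a,2),d.round(2))
```

```text
[0.54210354 0.28836444 0.19360854] 0.025573901353821576 0.0
0.25 [-0.16 -0.29]
0.35 [-0.17 -0.25]
0.45 [-0.19 -0.23]
0.55 [-0.22 -0.21]
0.65 [-0.24 -0.19]
0.75 [-0.25 -0.17]
0.85 [-0.27 -0.14]
0.95 [-0.28 -0.11]
1.05 [-0.29 -0.08]
1.15 [-0.3  -0.05]
1.25 [-0.3  -0.02]
1.35 [-0.3   0.01]
1.45 [-0.3   0.04]
1.55 [-0.3   0.07]
1.65 [-0.29  0.1 ]
```

Run:
```python
from h import *
a=cam("wrist")["color"];b=cam("scene");u=proj(b,lidbar(.14));print(u);b=b["color"][60:200,330:480]
c=np.zeros((400,800,3),np.uint8);c[:,:]=0;c[:320,:512]=cv2.resize(a,(512,320));c[:280,512:800]=cv2.resize(b,(288,280),interpolation=2)
cv2.imwrite("pics/w2.png",c)
```

```text
[408.46191911 134.45367414]
```

View pics/w2.png

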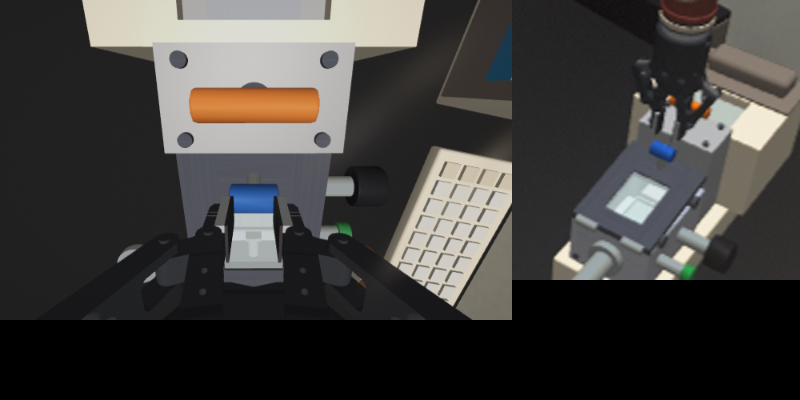

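Run:
```python
from h import *
def blue(d,x0,y0,x1,y1):
    m=cv2.inRange(cv2.cvtColor(d["color"],cv2.COLOR_BGR2HSV)[y0:y1,x0:x1],(100,120,60),(130,255,255))
    n,l,st,c=cv2.connectedComponentsWithStats(m);i=max(range(1,n),key=lambda i:st[i,4]);return c[i]+[x0,y0],st[i]
S,D,W=cam("scene"),cam("side"),cam("wrist")
a,b,w=blue(S,390,120,425,150),blue(D,245,130,272,150),blue(W,240,180,400,300)
print(a,b,w);P=two(S,a[0],D,b[0]);print(P,"inst",(P[0]-O)@ix,(P[0]-O)@iy)
o=ctrl.get_obs();t=T(o);tip=t[:3,3];print("tip",tip,"proj S,D,W",proj(S,tip),proj(D,tip),proj(W,tip),"bar in W",proj(W,P[0]),"fx",W["fx"], "camz",W["c2w"][:3,3])
print("e",[proj(W,t[:3,3]+t[:3,1]*s-t[:3,2]*k) for s in(-.0128,.0128) for k in (0,.019)])
print("barends",proj(W,P[0]+ix*.018),proj(W,P[0]-ix*.018))
```

```text
(array([407.97916667, 134.94791667]), array([12, 10, 13, 11, 96], dtype=int32)) (array([256.58461538, 140.98461538]), array([ 7,  7, 11,  9, 65], dtype=int32)) (array([317.15490096, 247.65820213]), array([  47,   51,   63,   36, 1969], dtype=int32))
(array([0.54321638, 0.28448102, 0.20291161]), np.float64(7.044155967135249e-05)) inst -0.00046904241867482444 0.05074761179472476
tip [0.54144395 0.28788424 0.19197509] proj S,D,W [407.7384951  137.12158368] [255.88620288 143.43899366] [317.62471422 234.63658227] bar in W [319.51197666 247.74320175] fx 305.51484361225664 camz [0.5254998  0.36368989 0.36830241]
e [array([297.2015592 , 234.65071911]), array([295.1871336 , 248.20341819]), array([338.04768333, 234.62244557]), array([340.30108916, 248.17205423])]
barends [349.69675704 247.70483622] [289.32036267 247.78157597]
```

Run:
```python
from h import *
a=cam("wrist")["color"][180:330,220:420];b=cam("scene")["color"][60:160,370:450]
c=np.zeros((420,800,3),np.uint8);c[:330,:440]=cv2.resize(a,(440,330),interpolation=2);c[:420,450:786]=cv2.resize(b,(336,420),interpolation=2)
cv2.imwrite("pics/w3.png",c);o=ctrl.get_obs();print(o["opening"],o["tool_pos"],o["grip_force"],o["contact_force"])
```

```text
0.025566004374333966 [0.54122934 0.28778416 0.19150207] 0.0 [-0.32423607  0.46565968  0.72936205]
```

View pics/w3.png

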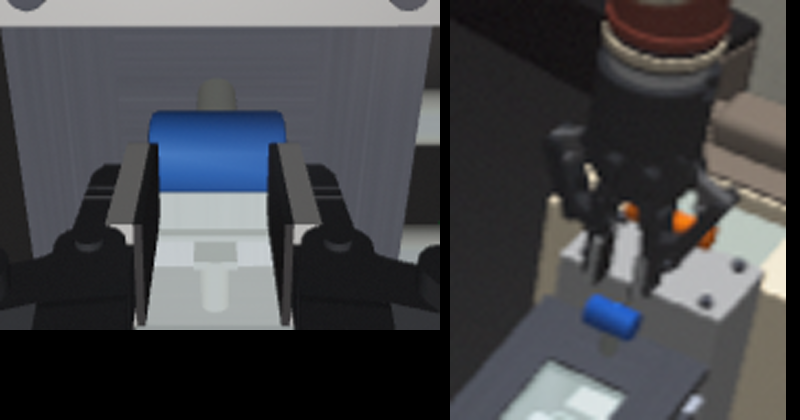

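The fingertips stand above the bar (tips at crop 150–290,145 against bar 150–285,110–190). At this opening the real tips lie about 18 mm behind the reported TCP. I'll open, go 20 mm deeper and close.

Call:
play_rows([
  [0.65, [0, 0, 0], [0, 0, 0]],
  [0.65, [0, 0, 0], [0, 0, 0]],
  [0.65, [-0.04, 0.02, 0.25], [0, 0, 0]],
  [0.65, [0, 0, 0.2], [0, 0, 0]],
  [0.2, [0, 0, 0], [0, 0, 0]],
  [0.2, [0, 0, 0], [0, 0, 0]],
  [0.2, [0, 0, 0], [0, 0, 0]],
  [0.2, [0, 0, 0], [0, 0, 0]],
])

```text
t: 4.47
tool_pos: [0.5428, 0.2855, 0.1677]
tool_rot: [1.993, 2.427, -0.001]
contact_force: [4.4, -0.2, -6.3]
opening: 0.0349
grip_force: 53.1
```

Gripped (34.9 mm, 53 N). Now the arc.

Call:
play_rows([
  [0.2, [-0.16, 0, -0.29], [0, 0, 0]],
  [0.2, [-0.17, 0, -0.25], [0, 0, 0]],
  [0.2, [-0.19, 0, -0.23], [0, 0, 0]],
  [0.2, [-0.22, 0, -0.21], [0, 0, 0]],
])

```text
t: 4.97
tool_pos: [0.55, 0.2489, 0.2153]
tool_rot: [1.994, 2.428, -0.001]
contact_force: [8.2, -1.8, -13.2]
opening: 0.0343
grip_force: 51.0
```

Call:
play_rows([
  [0.2, [-0.24, 0, -0.19], [0, 0, 0]],
  [0.2, [-0.25, 0, -0.17], [0, 0, 0]],
  [0.2, [-0.27, 0, -0.14], [0, 0, 0]],
  [0.2, [-0.28, 0, -0.11], [0, 0, 0]],
  [0.2, [-0.29, 0, -0.08], [0, 0, 0]],
  [0.2, [-0.3, 0, -0.05], [0, 0, 0]],
  [0.2, [-0.3, 0, -0.02], [0, 0, 0]],
  [0.2, [-0.3, 0, 0.01], [0, 0, 0]],
])

```text
t: 5.98
tool_pos: [0.5715, 0.1421, 0.2559]
tool_rot: [-1.991, -2.427, -0.006]
contact_force: [3.0, 4.3, -3.9]
opening: 0.0336
grip_force: 50.4
```

Call:
play_rows([
  [0.2, [-0.3, 0, 0.04], [0, 0, 0]],
  [0.2, [-0.3, 0, 0.07], [0, 0, 0]],
  [0.2, [-0.29, 0, 0.1], [0, 0, 0]],
  [0.2, [0, 0, 0], [0, 0, 0]],
])

```text
t: 6.48
tool_pos: [0.5811, 0.0941, 0.2477]
tool_rot: [1.993, 2.422, -0.001]
contact_force: [-1.6, -4.5, 7.0]
opening: 0.032
grip_force: 48.9
```

Run:
```python
from h import *
def blue(d,x0,y0,x1,y1):
    m=cv2.inRange(cv2.cvtColor(d["color"],cv2.COLOR_BGR2HSV)[y0:y1,x0:x1],(100,120,60),(130,255,255))
    n,l,st,c=cv2.connectedComponentsWithStats(m);i=max(range(1,n),key=lambda i:st[i,4]);return c[i]+[x0,y0],st[i]
S,D=cam("scene"),cam("side");b=lidbar(1.6);u,v=proj(S,b).astype(int),proj(D,b).astype(int)
print(u,v)
try:
    p,q=blue(S,u[0]-20,u[1]-20,u[0]+20,u[1]+20),blue(D,v[0]-20,v[1]-20,v[0]+20,v[1]+20);print(p,q);P=two(S,p[0],D,q[0]);print(P,(P[0]-O)@ix,(P[0]-O)@iy,lidbar(1.6))
except Exception as e: print(e)
o=ctrl.get_obs();print((o["tool_pos"]-O)@iy,o["tool_pos"][2],o["opening"],o["q"])
for a in (1.4,1.5,1.6,1.7):print(a,(lidbar(a)-O)@iy,lidbar(a)[2])
```

```text
[377 146] [294 137]
(array([376.26666667, 141.73333333]), array([15, 11, 10, 11, 75], dtype=int32)) (array([296.6       , 133.86666667]), array([21, 14,  4,  7, 15], dtype=int32))
(array([0.58040618, 0.09627576, 0.30296749]), np.float64(0.0040357168622329595)) -0.000685833094038398 -0.141096729406115 [0.57954224 0.10413979 0.28365339]
-0.1433706347955371 0.2476946752450262 0.032177975989892686 [ 0.03651501 -0.05971365  1.64388731 -0.0044407   1.55420371 -0.15750351]
1.4 -0.10371455239895729 0.29036876513593735
1.5 -0.11863288516876147 0.2877492099309668
1.6 -0.1332151692675131 0.28365339345976154
1.7 -0.14731570333275965 0.2781222397666049
```

Lid open at about 1.65 rad. Release, rise and plan for the carrier.

Call:
play_rows([
  [0.65, [0, 0, 0], [0, 0, 0]],
  [0.65, [0, 0, 0], [0, 0, 0]],
  [0.65, [0, 0, -0.6], [0, 0, 0]],
  [0.65, [0, 0, -0.9], [0, 0, 0]],
  [0.5, [0, 0, -0.5], [0, 0, 0]],
  [0.5, [0, 0, 0], [0, 0, 0]],
])

```text
t: 7.32
tool_pos: [0.581, 0.0968, 0.3471]
tool_rot: [1.991, 2.426, 0.004]
contact_force: [0.0, -0.4, 0.5]
opening: 0.0426
grip_force: 0.0
```

```bash
cat >> h.py <<'E'
ry=np.array([.0514,.0559,0]);ry/=np.linalg.norm(ry);rx=np.array([ry[1],-ry[0],0])
_c,_s=np.cos(np.radians(35)),np.sin(np.radians(35)); cx=_c*rx+np.array([0,0,_s]);cz=-_s*rx+np.array([0,0,_c])
CM=np.array([ 0.48165,-0.40330,0.07294]); RC=np.c_[-cx,ry,-cz]
E
python3 - <<'E'
from h import *
o=ctrl.get_obs();M=T(o)
pre=CM+.09*cz
print(np.linalg.det(RC),"shift in tool axes now",(M[:3,:3].T@(pre+[0,0,.1]-M[:3,3])/.05).round(2),o["tool_pos"],pre)
go(pre,RC)
E
```

```text
0.9999999999999999 shift in tool axes now [-8.59 -4.52  2.  ] [0.580983   0.09681182 0.34714813] [ 0.44365038 -0.36835938  0.14666368]
turn [-1.35 -4.21 -4.38] shift [-1.2  -8.71  5.74] tcp [ 0.4437 -0.3684  0.1467]
```

Call:
play_rows([
  [0.5, [-0.86, -0.45, 0], [0, 0, 0]],
  [0.5, [-0.86, -0.45, 0], [0, 0, 0]],
  [0.5, [-0.86, -0.45, 0], [0, 0, 0]],
  [0.5, [-0.86, -0.45, 0], [0, 0, 0]],
  [0.5, [-0.86, -0.45, 0.1], [0, 0, 0]],
  [0.5, [-0.86, -0.45, 0.2], [0, 0, 0]],
  [0.5, [-0.86, -0.45, 0.3], [0, 0, 0]],
  [0.5, [-0.86, -0.45, 0.4], [0, 0, 0]],
])

```text
t: 8.32
tool_pos: [0.4694, -0.2768, 0.2921]
tool_rot: [-1.992, -2.427, 0.0]
contact_force: [0.3, -0.3, 0.1]
opening: 0.0424
grip_force: 0.0
```

Call:
play_rows([
  [0.5, [-0.8, -0.45, 0.4], [0, 0, 0]],
  [0.5, [-0.8, -0.45, 0.3], [0, 0, 0]],
  [0.5, [0, 0, 0], [-0.225, -0.7, -0.73]],
  [0.5, [0, 0, 0], [-0.225, -0.7, -0.73]],
  [0.5, [0, 0, 0], [-0.225, -0.7, -0.73]],
  [0.5, [0, 0, 0], [-0.225, -0.7, -0.73]],
  [0.5, [0, 0, 0], [-0.225, -0.7, -0.73]],
  [0.5, [0, 0, 0], [-0.225, -0.7, -0.73]],
])

```text
t: 9.32
tool_pos: [0.4416, -0.362, 0.2567]
tool_rot: [0.926, 2.39, -0.294]
contact_force: [0.8, 0.2, -0.0]
opening: 0.0425
grip_force: 0.0
```

Run:
```python
from h import *
o=ctrl.get_obs();print(o["t"],o["q"])
go(CM+.09*cz,RC);go(CM-.010*cz,RC)
W=cam("wrist");cv2.imwrite("pics/w4.png",W["color"])
hsv=cv2.cvtColor(W["color"],cv2.COLOR_BGR2HSV)
m=cv2.inRange(hsv,(5,90,80),(22,255,255));n,l,st,c=cv2.connectedComponentsWithStats(m)
for i in sorted(range(1,n),key=lambda i:-st[i,4])[:4]:print(st[i],c[i])
for s in(-.0332,.0332):print("pred disc",proj(W,CM+s*cx-.010*cz))
print("pred top",proj(W,CM+.023*cz))
```

```text
9.325 [-0.84946257 -0.55443146  2.11133512  0.07076532  0.9825726  -1.70216037]
turn [-0.01 -0.04  0.03] shift [ 1.17 -0.07  1.87] tcp [ 0.4437 -0.3684  0.1467]
turn [-0.01 -0.04  0.03] shift [ 1.17 -0.07  3.87] tcp [ 0.4859 -0.4072  0.0647]
[    0   252   191   148 14448] [ 58.31616833 323.01785714]
[ 221  210  110   75 4362] [283.77739569 248.35304906]
[303  83  22  27 431] [313.52900232  95.28538283]
[304 143  20  21 365] [313.8        152.95068493]
pred disc [314.83758077  92.73118543]
pred disc [314.67998926 151.09715863]
pred top [314.51611228 124.25647278]
```

View pics/w4.png

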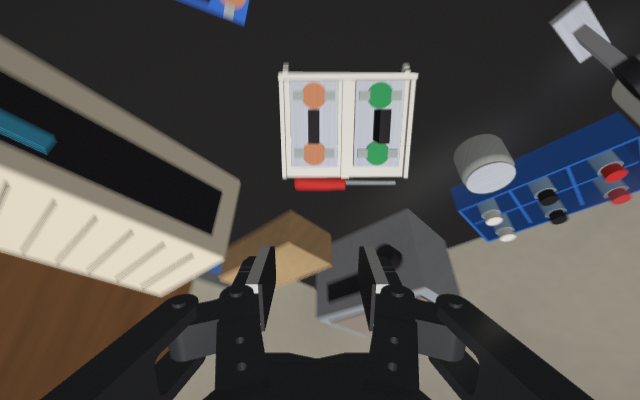

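The wrist view shows the copper carrier square to the tool (discs at (313,95) and (314,153), grip at (314,125)), within 2 px of prediction. Descending on it.

Call:
play_rows([
  [0.5, [0.6, -0.05, 0.5], [0, -0.04, 0.03]],
  [0.5, [0.57, -0.05, 0.5], [0, 0, 0]],
  [0.5, [0, 0, 0.9], [0, 0, 0]],
  [0.5, [0, 0, 0.8], [0, 0, 0]],
  [0.5, [0, 0, 0.6], [0, 0, 0]],
  [0.5, [0, 0, 0.4], [0, 0, 0]],
  [0.5, [0, 0, 0.15], [0, 0, 0]],
  [0.5, [0, 0, 0], [0, 0, 0]],
])

```text
t: 10.38
tool_pos: [0.4839, -0.4086, 0.0672]
tool_rot: [0.935, 2.382, -0.294]
contact_force: [-0.3, 0.5, -0.0]
opening: 0.0426
grip_force: 0.0
```

Run:
```python
from h import *
go(CM-.012*cz,RC);o=ctrl.get_obs();print(o["contact_force"],o["opening"])
```

```text
turn [-0.02 -0.01 -0.03] shift [0.02 0.05 0.09] tcp [ 0.4867 -0.408   0.0631]
[-0.34509262  0.45395879 -0.03047339] 0.04262605193331154
```

Call:
play_rows([
  [0.5, [0, 0, 0.1], [0, 0, 0]],
  [0.0, [0, 0, 0], [0, 0, 0]],
  [0.0, [0, 0, 0], [0, 0, 0]],
  [0.0, [0, 0, 0], [0, 0, 0]],
  [0.0, [0, 0, 0], [0, 0, 0]],
], force=60)

```text
t: 11.0
tool_pos: [0.4869, -0.4111, 0.0652]
tool_rot: [0.933, 2.379, -0.295]
contact_force: [-1.1, 6.3, 5.1]
opening: 0.0097
grip_force: 59.1
```

Call:
play_rows([
  [0.0, [0, 0, -0.15], [0, 0, 0]],
  [0.0, [0, 0, -0.4], [0, 0, 0]],
  [0.0, [0, 0, -0.7], [0, 0, 0]],
  [0.0, [0, 0, -0.9], [0, 0, 0]],
  [0.0, [0, 0, -0.9], [0, 0, 0]],
  [0.0, [0, 0, 0], [0, 0, 0]],
])

```text
t: 11.75
tool_pos: [0.4223, -0.3524, 0.1938]
tool_rot: [0.931, 2.374, -0.3]
contact_force: [-0.0, -0.7, -3.1]
opening: 0.0095
grip_force: 59.0
```

Run:
```python
from h import *
o=ctrl.get_obs();M=T(o);print(o["t"],o["opening"],o["grip_force"],o["tool_pos"])
W=cam("wrist")
hsv=cv2.cvtColor(W["color"],cv2.COLOR_BGR2HSV)[120:330,230:410]
m=cv2.inRange(hsv,(5,90,80),(22,255,255));n,l,st,c=cv2.connectedComponentsWithStats(m)
for i in sorted(range(1,n),key=lambda i:-st[i,4])[:3]:print(st[i],c[i]+[230,120])
for k in (0,.004,.008,.012,.016,.02): # disc tops in tool frame at z = tcp+ (k-..)
  print(k,[proj(W,(M@np.r_[s,0,k-.010+.010-.0,1])[:3]).round(1) for s in(-.0332,.0332)])
# full turn for placing above tray
p=I(0,0,.30);print("to RD");go(p,RD)
print("shift in current axes",(M[:3,:3].T@(p-M[:3,3])/.05).round(2))
cv2.imwrite("pics/w5.png",cv2.resize(W["color"][100:340,180:460],None,fx=2,fy=2))
```

```text
11.75 0.009501559081948274 59.03076281771064 [ 0.4223438  -0.35241684  0.1937889 ]
[  66   36   46   50 1784] [318.40358744 180.12387892]
[   0  129   46   50 1504] [254.47074468 275.07712766]
[ 77 171  20  11 181] [316.54143646 295.20441989]
0 [array([317.3, 280.7]), array([317.4, 182.8])]
0.004 [array([317.3, 277.4]), array([317.4, 181.2])]
0.008 [array([317.3, 274.3]), array([317.4, 179.6])]
0.012 [array([317.3, 271.3]), array([317.4, 178.2])]
0.016 [array([317.3, 268.3]), array([317.3, 176.7])]
0.02 [array([317.3, 265.5]), array([317.3, 175.4])]
to RD
turn [1.37 4.25 4.35] shift [10.99  4.87 -2.19] tcp [0.5536 0.2348 0.3   ]
shift in current axes [ 3.7  10.39 -5.26]
```

View pics/w5.png

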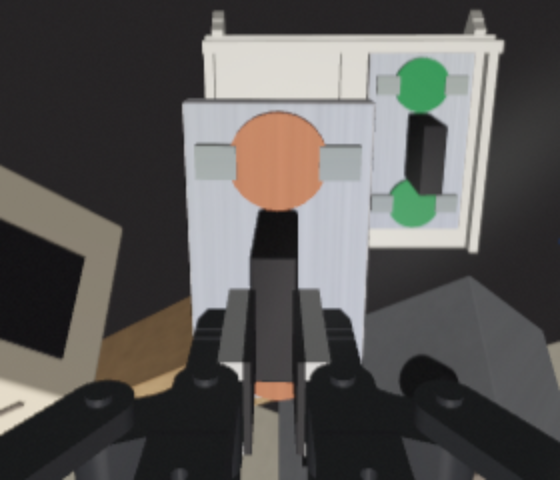

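Run:
```python
from h import *
from scipy.optimize import least_squares
W=cam("wrist");M=T(ctrl.get_obs())
hsv=cv2.cvtColor(W["color"],cv2.COLOR_BGR2HSV)[120:330,270:360]
m=cv2.inRange(hsv,(5,90,80),(22,255,255));n,l,st,c=cv2.connectedComponentsWithStats(m)
b=sorted([st[i] for i in range(1,n) if st[i,4]>100],key=lambda s:s[1]);print(b)
obs=np.array([b[0][1]+120,b[0][1]+b[0][3]+120,b[-1][1]+b[-1][3]+120,149.5])
def row(x,z):return proj(W,(M@np.r_[x,0,z,1])[:3])[1]
for pitch in(None,0):
  def f(p):
    t=p[2] if pitch is None else 0; R_=lambda x,z:(p[0]+x+t*z,p[1]+z-t*x); r=p[3]
    return np.array([row(*R_(.0332+r,0)),row(*R_(.0332-r,0)),row(*R_(-.0332-r,0)),row(*R_(.05,.005))])-obs
  s=least_squares(f,[0,.008,0,.0135],x_scale=[.01,.01,.1,.01]);print(s.x,s.fun)
print("disc top should be at tool z = mid + .010; mid z =",s.x[1]-.010)
```

```text
[array([  26,   36,   46,   50, 1784], dtype=int32), array([  0, 131,   6,  34, 171], dtype=int32), array([ 37, 171,  20,  14, 218], dtype=int32)]
[ 0.00217922 -0.01428488  0.01594981  0.0141345 ] [-8.52651283e-14  2.84217094e-14 -1.13686838e-13 -8.52651283e-14]
[ 0.00184964 -0.01307324 -0.30782621  0.01420263] [-0.11057743 -0.18716465  0.08063362  0.22509033]
disc top should be at tool z = mid + .010; mid z = -0.023073235692334167
```

Run:
```python
from h import *
S,D=cam("scene"),cam("side");M=T(ctrl.get_obs())
for n,d in(("S",S),("D",D)):
  for s in(.035,-.031):
    for k in(-.0015,-.013): print(n,s,k,proj(d,(M@np.r_[s,0,k,1])[:3]).round(1))
  m=cv2.inRange(cv2.cvtColor(d["color"],cv2.COLOR_BGR2HSV),(5,90,80),(22,255,255))
  u=proj(d,M[:3,3]).astype(int);x0,y0=u-35;m=m[y0:y0+70,x0:x0+70]
  N,l,st,c=cv2.connectedComponentsWithStats(m)
  for i in range(1,N):
    if st[i,4]>8: print("  blob",st[i],(c[i]+[x0,y0]).round(1))
```

```text
S 0.035 -0.0015 [198.9 224.3]
S 0.035 -0.013 [198.7 219.8]
S -0.031 -0.0015 [192.1 231.5]
S -0.031 -0.013 [191.9 226.7]
  blob [46 15  5  7 22] [207.5 210.8]
  blob [40 29  5  4 18] [201.8 223.4]
  blob [27 36 11  5 47] [192.2 231. ]
  blob [ 0 57  4  8 23] [161.1 253.4]
  blob [15 64 11  6 54] [180.7 259.7]
D 0.035 -0.0015 [342.4 272.2]
D 0.035 -0.013 [340.  269.4]
D -0.031 -0.0015 [366.5 263.2]
D -0.031 -0.013 [364.1 260.3]
  blob [40 26 12 10 81] [366.1 262.4]
  blob [16 35 12 10 73] [341.7 271.3]
```

Both fixed cameras agree that the discs' tops are about 3 mm behind the TCP, so the carrier's centre is at tool (0.002, 0, -0.012). Raise and turn level.

Call:
play_rows([
  [0.0, [-0.5, 0, -0.7], [0, 0, 0]],
  [0.0, [-0.5, 0, -0.7], [0, 0, 0]],
  [0.0, [-0.5, 0, -0.7], [0, 0, 0]],
  [0.0, [-0.45, 0, -0.7], [0, 0, 0]],
  [0.0, [0, 0, 0], [0.23, 0.71, 0.725]],
  [0.0, [0, 0, 0], [0.23, 0.71, 0.725]],
  [0.0, [0, 0, 0], [0.23, 0.71, 0.725]],
  [0.0, [0, 0, 0], [0.23, 0.71, 0.725]],
])

```text
t: 12.95
tool_pos: [0.4224, -0.3514, 0.3573]
tool_rot: [1.638, 2.461, -0.109]
contact_force: [-0.1, 0.3, -2.1]
opening: 0.0092
grip_force: 59.0
```

Call:
play_rows([
  [0.0, [0, 0, 0], [0.23, 0.71, 0.725]],
  [0.0, [0, 0, 0], [0.23, 0.71, 0.725]],
  [0.0, [0, 0, 0], [0, 0, 0]],
])

```text
t: 13.32
tool_pos: [0.4226, -0.3526, 0.3562]
tool_rot: [-1.988, -2.421, -0.001]
contact_force: [0.1, 0.2, -3.6]
opening: 0.0093
grip_force: 59.0
```

Run:
```python
from h import *
o=ctrl.get_obs();print(o["t"],o["tool_pos"],o["opening"]);go(I(0,-.09,.37))
```

```text
13.325 [ 0.4225551  -0.35258474  0.35620944] 0.009290542491492354
turn [-0.04 -0.05 -0.  ] shift [ 9.21  4.86 -0.28] tcp [0.5711 0.1465 0.37  ]
```

Call:
play_rows([
  [0.0, [0.7, 0.4, -0.05], [-0.04, -0.05, 0]],
  [0.0, [0.9, 0.5, -0.05], [0, 0, 0]],
  [0.0, [0.9, 0.5, -0.05], [0, 0, 0]],
  [0.0, [0.9, 0.5, -0.05], [0, 0, 0]],
  [0.0, [0.9, 0.5, -0.03], [0, 0, 0]],
  [0.0, [0.9, 0.5, -0.02], [0, 0, 0]],
  [0.0, [0.9, 0.5, -0.02], [0, 0, 0]],
  [0.0, [0.9, 0.5, 0], [0, 0, 0]],
])

```text
t: 14.32
tool_pos: [0.5452, 0.0319, 0.3718]
tool_rot: [1.987, 2.425, 0.0]
contact_force: [-0.2, 0.1, -2.4]
opening: 0.0093
grip_force: 59.0
```

Call:
play_rows([
  [0.0, [0.9, 0.46, 0], [0, 0, 0]],
  [0.0, [0.8, 0.3, 0], [0, 0, 0]],
  [0.0, [0.51, 0.2, 0], [0, 0, 0]],
  [0.0, [0, 0, 0], [0, 0, 0]],
])

```text
t: 14.82
tool_pos: [0.5703, 0.1496, 0.3709]
tool_rot: [1.985, 2.429, -0.001]
contact_force: [-0.5, -0.1, -2.6]
opening: 0.0092
grip_force: 59.0
```

Run:
```python
from h import *
W=cam("wrist");o=ctrl.get_obs();print(o["t"],o["tool_pos"],o["opening"])
for n,p in(("seat0",I(0,0,.084)),("a",I(-.032,-.054,.09)),("b",I(.032,-.054,.09)),("c",I(.032,.054,.09)),("d",I(-.032,.054,.09)),("r1",I(-.055,.075,.14)),("r2",I(.055,.075,.14)),("r3",I(.055,-.075,.14))):print(n,proj(W,p).round(1))
import pickle;pickle.dump(W,open("w6.pkl","wb"))
cv2.imwrite("pics/w6.png",cv2.resize(W["color"][0:200,190:450],None,fx=3,fy=3,interpolation=2))
```

```text
14.875 [0.57029781 0.14839256 0.37125925] 0.00966959131419484
seat0 [317.   97.2]
a [295.1 135.9]
b [338.7 136.1]
c [340.7  55.3]
d [293.7  55.1]
r1 [270.9  29.1]
r2 [363.9  29.5]
r3 [358.2 155.9]
```

View pics/w6.png

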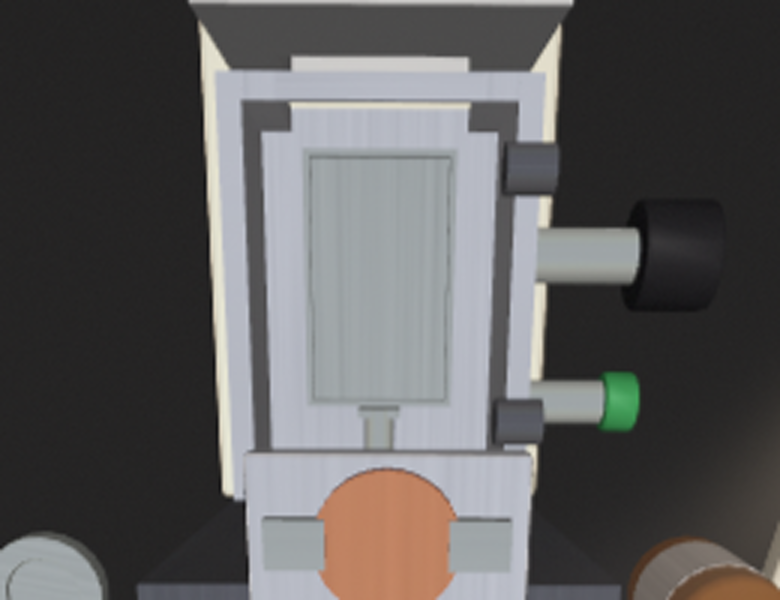

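The tray is visible (inner corners near crop (310,157), (451,157), (445,400), (312,400)), and relative to the lock rim it is about 9 mm towards the gate. I'll move over it, descend to just above the lip, and compare carrier edge with tray lip at the same depth.

Run:
```python
from h import *
go(I(0,.009,.14))
```

```text
turn [0.02 0.03 0.02] shift [1.94 0.01 4.63] tcp [0.5518 0.2436 0.14  ]
```

Call:
play_rows([
  [0.0, [0.7, 0, 0], [0.02, 0.03, 0.02]],
  [0.0, [0.8, 0, 0], [0, 0, 0]],
  [0.0, [0.44, 0, 0.3], [0, 0, 0]],
  [0.0, [0, 0, 0.9], [0, 0, 0]],
  [0.0, [0, 0, 0.9], [0, 0, 0]],
  [0.0, [0, 0, 0.9], [0, 0, 0]],
  [0.0, [0, 0, 0.9], [0, 0, 0]],
  [0.0, [0, 0, 0.7], [0, 0, 0]],
])

```text
t: 15.88
tool_pos: [0.5506, 0.2414, 0.1385]
tool_rot: [-1.997, -2.424, 0.004]
contact_force: [1.4, 0.5, -1.8]
opening: 0.0097
grip_force: 59.0
```

Run:
```python
from h import *
ctrl.get_obs();cam("side");cam("side")
o=ctrl.get_obs();print(o["t"],o["tool_pos"],o["contact_force"]);go(I(0,.009,.14))
W=cam("wrist");import pickle;pickle.dump(W,open("w7.pkl","wb"))
M=T(o)
for n,p in(("c",I(.032,.065,.09)),("d",I(-.032,.065,.09))):print(n,proj(W,p).round(1))
cv2.imwrite("pics/w7.png",cv2.resize(W["color"][0:280,190:450],None,fx=2.1,fy=2.1,interpolation=2))
```

```text
15.975 [0.54786657 0.24072616 0.13525887] [-0.06119313 -0.30028245 -2.71105064]
turn [-0.08  0.01 -0.03] shift [ 0.04  0.09 -0.09] tcp [0.5518 0.2436 0.14  ]
c [369.5 133.3]
d [279.2 133.6]
```

View pics/w7.png

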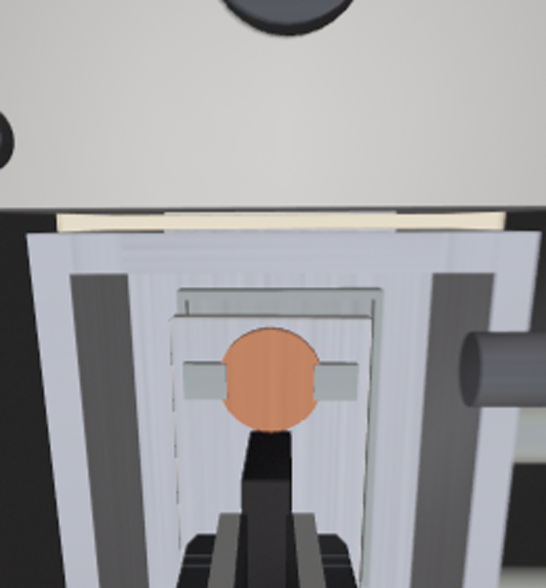

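The carrier's far edge is at crop (173–371,316) and the tray's outer lip at (178–382,289). Depths from the known widths put the carrier 3.8 mm too far along and 2.7 mm to the left. Correct, lower to just over the lip, and recheck numerically.

Call:
play_rows([
  [0.0, [-0.08, 0.054, 0], [0, 0, 0]],
  [0.0, [0, 0, 0.3], [0, 0, 0]],
  [0.0, [0, 0, 0.2], [0, 0, 0]],
  [0.0, [0, 0, 0], [0, 0, 0]],
])

```text
t: 16.52
tool_pos: [0.5545, 0.2393, 0.1158]
tool_rot: [-1.996, -2.424, 0.003]
contact_force: [-0.3, -0.4, -2.3]
opening: 0.0092
grip_force: 59.0
```

Run:
```python
from h import *
o=ctrl.get_obs();print(o["t"],o["tool_pos"],R.from_rotvec(o["tool_rot"]).as_matrix()[2].round(4),o["contact_force"])
W=cam("wrist");g=cv2.cvtColor(W["color"],cv2.COLOR_BGR2GRAY).astype(float)
print("cx",W["cx"],W["cy"])
def edges(p,off,th=6):
    d=np.diff(p);return [(i+off,int(d[i])) for i in range(len(d)) if abs(d[i])>=th]
for c in(285,300,340,352):print("col",c,edges(g[110:175,c-1:c+2].mean(1),110))
for r in(170,185,200,210):
    print("row",r,edges(g[r-1:r+2,250:305].mean(0),250),edges(g[r-1:r+2,335:395].mean(0),335))
np.save("g8.npy",g)
```

```text
16.525 [0.55450036 0.23933424 0.11584164] [-1.0e-04 -2.1e-03 -1.0e+00] [-0.28250966 -0.39815354 -2.31682422]
cx 316.5679475912795 201.6516590107883
col 285 [(135, -72), (136, 7), (137, 37), (148, -25), (149, -26), (150, 60), (151, 16), (171, -72), (172, 14), (173, 30)]
col 300 [(135, -71), (136, 7), (137, 35), (148, -26), (149, -29), (150, 55), (151, 20), (161, -10), (162, -17), (164, -15)]
col 340 [(134, -17), (135, -64), (136, 33), (137, 21), (148, -12), (149, -37), (150, 28), (151, 34), (152, 8), (165, -13), (166, -8), (168, -8), (170, -8), (171, 7), (173, 17)]
col 352 [(134, -17), (135, -62), (136, 35), (137, 20), (148, -11), (149, -34), (150, 22), (151, 43), (152, 9), (171, -54), (172, -24), (173, 48)]
row 170 [(260, -20), (264, -34), (265, -53), (266, 78), (267, 9), (270, -21), (271, 37), (272, 6), (277, -6), (295, -21), (296, -19)] [(339, -10), (340, 14), (341, 37), (365, -16), (366, 12), (388, -39), (389, -49), (390, -6)]
row 185 [(261, -21), (265, -44), (266, -32), (267, 74), (271, -13), (272, 31), (276, -10), (277, -12), (297, -34), (298, 10)] [(338, 11), (339, 8), (359, 13), (360, 11), (364, -7), (387, -38), (388, -48), (389, -6)]
row 200 [(262, -18), (266, -62), (268, 56), (272, 9), (273, 13), (302, -13), (303, -9)] [(335, 6), (363, -6), (364, -27), (365, 25), (386, -43), (387, -42)]
row 210 [(262, -11), (263, -11), (266, -16), (267, -67), (268, 62), (269, 20), (272, -33), (273, 47), (274, 8)] [(363, -15), (364, 10), (385, -16), (386, -63), (387, -9)]
```

Now aligned: lateral error is about 0.2 mm, and the end gap is about 3.2 mm of an ideal 4 mm. Lowering.

Call:
play_rows([
  [0.0, [-0.01, 0, 0.12], [0, 0, 0]],
  [0.0, [0, 0, 0.12], [0, 0, 0]],
  [0.0, [0, 0, 0.06], [0, 0, 0]],
  [0.0, [0, 0, 0], [0, 0, 0]],
])

```text
t: 17.08
tool_pos: [0.5553, 0.239, 0.102]
tool_rot: [-1.997, -2.425, 0.0]
contact_force: [0.3, 0.5, -2.7]
opening: 0.0091
grip_force: 59.0
```

Call:
play_rows([
  [0.0, [0, 0, 0.05], [0, 0, 0]],
  [0.0, [0, 0, 0], [0, 0, 0]],
])

```text
t: 17.32
tool_pos: [0.5556, 0.2391, 0.0999]
tool_rot: [1.997, 2.425, 0.001]
contact_force: [-0.1, 0.2, -1.3]
opening: 0.0095
grip_force: 59.0
```

Call:
play_rows([
  [0.0, [0, 0, 0.04], [0, 0, 0]],
  [0.0, [0, 0, 0], [0, 0, 0]],
])

```text
t: 17.58
tool_pos: [0.5558, 0.2392, 0.0981]
tool_rot: [1.997, 2.425, 0.001]
contact_force: [-0.4, -0.6, -1.4]
opening: 0.0095
grip_force: 59.1
```

Call:
play_rows([
  [0.0, [0, 0, 0.03], [0, 0, 0]],
  [0.0, [0, 0, 0], [0, 0, 0]],
])

```text
t: 17.82
tool_pos: [0.5557, 0.2392, 0.098]
tool_rot: [1.997, 2.425, 0.001]
contact_force: [-3.9, -0.5, 4.7]
opening: 0.0094
grip_force: 59.9
```

Call:
play_rows([
  [0.2, [0, 0, 0], [0, 0, 0]],
  [0.3, [0, 0, 0], [0, 0, 0]],
  [0.3, [0, 0, -0.3], [0, 0, 0]],
  [0.3, [0, 0, -0.7], [0, 0, 0]],
  [0.3, [0, 0, -0.7], [0, 0, 0]],
  [0.3, [0, 0, -0.3], [0, 0, 0]],
  [0.3, [0, 0, 0], [0, 0, 0]],
])

```text
t: 18.7
tool_pos: [0.5565, 0.2394, 0.1982]
tool_rot: [1.996, 2.423, 0.005]
contact_force: [0.1, 0.9, 0.1]
opening: 0.0258
grip_force: 0.0
```

Run:
```python
from h import *
o=ctrl.get_obs();print(o["t"],o["tool_pos"],o["contact_force"])
W=cam("wrist");g=cv2.cvtColor(W["color"],cv2.COLOR_BGR2GRAY).astype(float)
m=cv2.inRange(cv2.cvtColor(W["color"],cv2.COLOR_BGR2HSV)[40:300,270:370],(5,90,80),(22,255,255));n,l,st,c=cv2.connectedComponentsWithStats(m)
for i in range(1,n):
    if st[i,4]>60:print(st[i],c[i]+[270,40])
s=.0085-.0038
for x,y,z in((.035,.057,.09),(.032,.054,.09),(.032,-.054,.09),(.028,.05,.092),(.028,-.05,.092),(0,.0332,.097)):
    print((x,y,z),[proj(W,I(k*x,s+y,z)).round(1).tolist() for k in(-1,1)])
def edges(p,off,th=6):
    d=np.diff(p);return [(i+off,int(d[i])) for i in range(len(d)) if abs(d[i])>=th]
for c in(292,300,336,344):print("col",c,edges(g[60:235,c-1:c+2].mean(1),60))
for r in(115,130,150):print("row",r,edges(g[r-1:r+2,270:370].mean(0),270))
```

```text
18.7 [0.55645018 0.23935862 0.19817581] [0.11914963 0.90652985 0.06911714]
[ 32  99  29  32 728] [315.64010989 153.98351648]
[ 32 170  28  27 439] [316.91343964 224.87471526]
(0.035, 0.057, 0.09) [[274.0, 127.9], [351.3, 127.6]]
(0.032, 0.054, 0.09) [[277.5, 131.3], [347.9, 131.0]]
(0.032, -0.054, 0.09) [[282.0, 240.1], [345.0, 239.8]]
(0.028, 0.05, 0.092) [[281.8, 136.0], [343.6, 135.7]]
(0.028, -0.05, 0.092) [[285.6, 237.3], [341.3, 237.0]]
(0, 0.0332, 0.097) [[312.8, 155.2], [312.8, 155.2]]
col 292 [(94, -85), (95, -44), (97, 120), (98, -11), (99, 29), (104, -22), (105, -13), (126, -55), (127, 25), (133, -52), (134, 67), (135, 9), (147, -52), (148, 24), (159, 18), (215, -33), (216, -29), (217, 36), (226, 9), (227, 7)]
col 300 [(94, -84), (95, -44), (97, 120), (98, -16), (99, 33), (104, -22), (105, -12), (126, -53), (127, 25), (133, -45), (134, 63), (147, -29), (148, 9), (159, 10), (160, 6), (215, -25), (216, -59), (217, 46), (218, 11), (226, 6), (227, 14)]
col 336 [(93, -10), (94, -81), (95, -37), (96, 27), (97, 92), (98, -18), (99, 35), (104, -29), (126, -57), (127, 27), (133, -25), (134, 29), (135, 17), (148, -46), (149, 17), (160, 14), (217, -70), (218, 17), (219, 27), (228, 18)]
col 344 [(93, -14), (94, -78), (95, -34), (96, 29), (97, 90), (98, -10), (99, 29), (104, -29), (126, -58), (127, 25), (133, -22), (134, 18), (135, 30)]
row 115 []
row 130 [(271, -8), (272, -16), (276, 7), (349, 17), (367, -33), (368, -57)]
row 150 [(272, -10), (273, -12), (275, -13), (276, -35), (277, 47), (286, 16), (288, -13), (289, -10), (301, -13), (302, -6), (328, 11), (341, 6), (342, 26), (346, -29), (348, 16), (349, 6), (366, -23), (367, -64), (368, -8)]
```

The carrier lies in the tray: the far gap is about 4 mm, it sits about 2.7 mm off laterally but inside the lip, and it is flat. Going back to the lid bar by the pose where I released it.

Call:
play_rows([
  [0.65, [0, 0, -1], [0, 0, 0]],
  [0.65, [0, 0, -1], [0, 0, 0]],
  [0.65, [0, 0, -1], [0, 0, 0]],
  [0.65, [-0.9, -0.02, -0.04], [0, 0, 0]],
  [0.65, [-0.9, -0.02, 0], [0, 0, 0]],
  [0.65, [-0.8, -0.02, 0], [0, 0, 0]],
  [0.65, [-0.35, -0.02, 0], [0, 0, 0]],
  [0.65, [0, 0, 0], [0, 0, 0]],
])

```text
t: 19.75
tool_pos: [0.5796, 0.093, 0.3469]
tool_rot: [-1.998, -2.422, 0.001]
contact_force: [-0.1, 0.7, -0.1]
opening: 0.0554
grip_force: 0.0
```

Run:
```python
from h import *
go([0.5811,0.0945,0.2477])
def blue(d,x0,y0,x1,y1):
    m=cv2.inRange(cv2.cvtColor(d["color"],cv2.COLOR_BGR2HSV)[y0:y1,x0:x1],(100,120,60),(130,255,255))
    n,l,st,c=cv2.connectedComponentsWithStats(m);i=max(range(1,n),key=lambda i:st[i,4]);return c[i]+[x0,y0],st[i]
S,D=cam("scene"),cam("side");b=lidbar(1.65);u,v=proj(S,b).astype(int),proj(D,b).astype(int)
p,q=blue(S,u[0]-20,u[1]-20,u[0]+20,u[1]+20),blue(D,v[0]-20,v[1]-20,v[0]+20,v[1]+20);print(p,q);P=two(S,p[0],D,q[0]);print(P,(P[0]-O)@ix,(P[0]-O)@iy,lidbar(1.65))
```

```text
turn [-0.01 -0.01 -0.03] shift [0.02 0.04 1.98] tcp [0.5811 0.0945 0.2477]
(array([379.17557252, 143.05343511]), array([ 17,   8,  16,  13, 131], dtype=int32)) (array([292.24358974, 135.56410256]), array([11, 12, 11, 10, 78], dtype=int32))
(array([0.57698466, 0.11362522, 0.28888545]), np.float64(0.0007520702472058844)) -0.0006592022184561516 -0.1234131310417598 [0.58093026 0.09715699 0.28106411]
```

The bar is really at (0.577, 0.114, 0.289), i.e. lid at about 1.53 rad; it had slipped in the grip. Aim there.

Call:
play_rows([
  [0.65, [0.42, 0.02, 0], [0, 0, -0.02]],
  [0.65, [0, 0, 0.7], [0, 0, 0]],
  [0.65, [0, 0, 0.7], [0, 0, 0]],
  [0.65, [0, 0, 0.46], [0, 0, 0]],
  [0.2, [0, 0, 0], [0, 0, 0]],
  [0.2, [0, 0, 0], [0, 0, 0]],
  [0.2, [0, 0, 0], [0, 0, 0]],
  [0.2, [0, 0, 0], [0, 0, 0]],
], force=70)

```text
t: 20.85
tool_pos: [0.5764, 0.1165, 0.2541]
tool_rot: [-1.99, -2.427, -0.003]
contact_force: [3.5, 5.9, -11.2]
opening: 0.0338
grip_force: 71.5
```

Run:
```python
from h import *
o=ctrl.get_obs();print(o["tool_pos"],(o["tool_pos"]-O)@iy,o["opening"])
A=np.r_[np.arange(1.53,0,-.1),0,-.05]
p=[np.array([(lidbar(a)-O)@iy,-lidbar(a)[2]]) for a in A]
for a,d in zip(A[1:],np.diff(p,axis=0)/.05):print(round(a,2),d.round(2).tolist())
```

```text
[0.57641426 0.11654316 0.25408768] -0.12043997170469375 0.03379494203250034
1.43 [0.3, -0.06]
1.33 [0.3, -0.03]
1.23 [0.3, -0.0]
1.13 [0.3, 0.03]
1.03 [0.3, 0.06]
0.93 [0.29, 0.09]
0.83 [0.28, 0.12]
0.73 [0.27, 0.14]
0.63 [0.25, 0.17]
0.53 [0.23, 0.19]
0.43 [0.21, 0.22]
0.33 [0.19, 0.24]
0.23 [0.16, 0.25]
0.13 [0.14, 0.27]
0.03 [0.11, 0.28]
0.0 [0.03, 0.09]
-0.05 [0.04, 0.15]
```

Call:
play_rows([
  [0.2, [0.3, 0, -0.06], [0, 0, 0]],
  [0.2, [0.3, 0, -0.03], [0, 0, 0]],
  [0.2, [0.3, 0, 0], [0, 0, 0]],
  [0.2, [0.3, 0, 0.03], [0, 0, 0]],
  [0.2, [0.3, 0, 0.06], [0, 0, 0]],
  [0.2, [0.29, 0, 0.09], [0, 0, 0]],
  [0.2, [0.28, 0, 0.12], [0, 0, 0]],
  [0.2, [0.27, 0, 0.14], [0, 0, 0]],
])

```text
t: 21.85
tool_pos: [0.5545, 0.2282, 0.239]
tool_rot: [1.995, 2.422, -0.002]
contact_force: [0.4, -5.6, -3.8]
opening: 0.0315
grip_force: 69.5
```

Call:
play_rows([
  [0.2, [0.25, 0, 0.17], [0, 0, 0]],
  [0.2, [0.23, 0, 0.19], [0, 0, 0]],
  [0.2, [0.21, 0, 0.22], [0, 0, 0]],
  [0.2, [0.19, 0, 0.24], [0, 0, 0]],
  [0.2, [0.16, 0, 0.25], [0, 0, 0]],
  [0.2, [0.14, 0, 0.27], [0, 0, 0]],
  [0.2, [0, 0, 0], [0, 0, 0]],
])

```text
t: 22.72
tool_pos: [0.5426, 0.291, 0.1711]
tool_rot: [-1.99, -2.427, -0.011]
contact_force: [-2.2, 8.4, -0.5]
opening: 0.0171
grip_force: 4.5
```

The grip slipped off near the end. Check where the bar is.

```bash
cat >> h.py <<'E'
def blob(d,p,lo,hi,w=25):
    u=proj(d,p).astype(int);x0,y0=u-w
    m=cv2.inRange(cv2.cvtColor(d["color"],cv2.COLOR_BGR2HSV)[y0:y0+2*w,x0:x0+2*w],lo,hi)
    n,l,st,c=cv2.connectedComponentsWithStats(m);i=max(range(1,n),key=lambda i:st[i,4]);return c[i]+[x0,y0],st[i,2:]
def tri(p,lo,hi,w=25):
    S,D=cam("scene"),cam("side");a,b=blob(S,p,lo,hi,w),blob(D,p,lo,hi,w);P,g=two(S,a[0],D,b[0])
    print("3D",P.round(4),"gap",round(g,4),"inst",((P-O)@ix).round(4),((P-O)@iy).round(4),a[1],b[1]);return P
BLUE=((100,120,60),(130,255,255))
E
python3 - <<'E'
from h import *
tri(lidbar(.15),*BLUE)
o=ctrl.get_obs();print(o["tool_pos"],(o["tool_pos"]-O)@iy,o["opening"],o["grip_force"])
E
```

```text
3D [0.5462 0.2706 0.2286] gap 0.0002 inst -0.0002 0.0366 [ 15  12 108] [11  9 67]
[0.5426587  0.290803   0.17134667] 0.05705700791987437 0.017098058354879448 4.618174832576187
```

The lid is at about 0.33 rad, with the fingers in front of the bar. I'll go up, stand over the bar with nearly closed fingers, and push it down along the arc.

Call:
play_rows([
  [0.4, [0.1, 0, 0], [0, 0, 0]],
  [0.4, [0, 0, -0.4], [0, 0, 0]],
  [0.2, [0, 0, -0.8], [0, 0, 0]],
  [0.2, [0, 0, -0.6], [0, 0, 0]],
  [0.2, [-0.4, 0, 0], [0, 0, 0]],
  [0.2, [0, 0, 0], [0, 0, 0]],
])

```text
t: 23.58
tool_pos: [0.5458, 0.2707, 0.2608]
tool_rot: [1.996, 2.425, 0.001]
contact_force: [-0.7, 0.2, -0.3]
opening: 0.0172
grip_force: 0.0
```

Run:
```python
from h import *
P=tri(lidbar(.3),*BLUE)
go(P+[0,0,.015])
o=ctrl.get_obs();print(o["contact_force"],o["opening"])
```

```text
3D [0.546  0.2697 0.2287] gap 0.0003 inst -0.0006 0.0357 [ 14  12 104] [11  9 63]
turn [-0.01 -0.   -0.01] shift [-0.04  0.01  0.31] tcp [0.546  0.2697 0.2437]
[-0.8568828  -0.57970817  0.24545238] 0.016976809981811294
```

Call:
play_rows([
  [0.2, [0, 0, 0.6], [0, 0, 0]],
  [0.2, [0, 0, 0.2], [0, 0, 0]],
  [0.2, [0.1, 0, 0.25], [0, 0, 0]],
  [0.2, [0.16, 0, 0.25], [0, 0, 0]],
  [0.2, [0.13, 0, 0.22], [0, 0, 0]],
  [0.2, [0, 0, 0], [0, 0, 0]],
])

```text
t: 24.42
tool_pos: [0.5411, 0.2921, 0.1838]
tool_rot: [-1.992, -2.428, 0.001]
contact_force: [0.9, 0.4, -0.3]
opening: 0.0171
grip_force: 0.0
```

Run:
```python
from h import *
tri(lidbar(.15),*BLUE)
```

```text
3D [0.5435 0.2834 0.2061] gap 0.0004 inst -0.0004 0.0496 [13 11 98] [11  9 64]
```

Call:
play_rows([
  [0.2, [0, 0, -0.4], [0, 0, 0]],
  [0.2, [-0.22, 0, 0], [0, 0, 0]],
  [0.2, [0, 0, 0.3], [0, 0, 0]],
  [0.2, [0.02, 0, 0.2], [0, 0, 0]],
  [0.2, [0.05, 0, 0.2], [0, 0, 0]],
  [0.2, [0, 0, 0], [0, 0, 0]],
])

```text
t: 25.28
tool_pos: [0.5422, 0.2839, 0.1678]
tool_rot: [-1.992, -2.427, 0.004]
contact_force: [0.6, 0.2, 0.7]
opening: 0.017
grip_force: 0.0
```

Run:
```python
from h import *
tri(lidbar(.1),*BLUE);o=ctrl.get_obs();print((o["tool_pos"]-O)@iy)
```

```text
3D [0.5425 0.29   0.1876] gap 0.0005 inst -0.0001 0.0563 [14 11 78] [11  9 55]
0.05029713890526021
```

Call:
play_rows([
  [0.2, [0.05, 0, 0.1], [0, 0, 0]],
  [0.2, [0, 0, 0.08], [0, 0, 0]],
  [0.2, [0, 0, 0], [0, 0, 0]],
])

```text
t: 25.75
tool_pos: [0.5431, 0.2871, 0.1625]
tool_rot: [1.993, 2.428, 0.004]
contact_force: [-1.3, 0.3, 6.2]
opening: 0.0172
grip_force: 2.6
```

Call:
play_rows([
  [0.2, [0, 0, 0.06], [0, 0, 0]],
  [0.2, [0, 0, 0], [0, 0, 0]],
])

```text
t: 26.0
tool_pos: [0.5433, 0.2872, 0.1623]
tool_rot: [1.993, 2.428, 0.004]
contact_force: [-6.6, -1.8, 14.2]
opening: 0.0173
grip_force: 7.3
```

Run:
```python
from h import *
tri(lidbar(.1),*BLUE)
```

```text
3D [0.542  0.2918 0.1826] gap 0.0001 inst -0.0002 0.0582 [14 10 74] [11  8 48]
```

The force rises with no further travel and the bar is at 0.183, so the lid is shut. Now the gate handle.

Call:
play_rows([
  [0.2, [0, 0, -0.5], [0, 0, 0]],
  [0.5, [0, 0, -0.9], [0, 0, 0]],
  [1.0, [0, 0, -0.9], [0, 0, 0]],
  [1.0, [0, 0, -0.6], [0, 0, 0]],
  [1.0, [0.7, 0, 0], [0, 0, 0]],
  [1.0, [0.7, 0, 0], [0, 0, 0]],
  [1.0, [0, 0, 0], [0, 0, 0]],
])

```text
t: 26.98
tool_pos: [0.5283, 0.3567, 0.3024]
tool_rot: [-1.99, -2.431, -0.0]
contact_force: [0.3, -0.2, -0.0]
opening: 0.0854
grip_force: 0.0
```

Run:
```python
from h import *
tri(lidbar(0),*BLUE);P=tri(I(0,.125,.239),(5,150,120),(22,255,255),18)
o=ctrl.get_obs();print(o["contact_force"],o["tool_pos"]);go([.5288,.3562,.215])
W=cam("wrist");a=blob(W,P,(5,150,120),(22,255,255),50);print(a,plane(W,*a[0],P[2]+.004))
```

```text
3D [0.5417 0.2916 0.1849] gap 0.0001 inst -0.0006 0.058 [14 11 93] [10  9 58]
3D [0.529  0.3573 0.239 ] gap 0.0008 inst -0.0003 0.1249 [ 21  11 107] [15 10 61]
[-0.03036448 -0.44502268  0.34776668] [0.52929997 0.35432155 0.3027654 ]
turn [ 0.    0.   -0.01] shift [ 0.04 -0.    1.76] tcp [0.5288 0.3562 0.215 ]
(array([316.23067253, 204.3557511 ]), array([  80,   21, 1591], dtype=int32)) [0.52817535 0.35460543 0.24295125]
```

Call:
play_rows([
  [1.0, [0.02, 0, 0.7], [0, 0, 0]],
  [1.0, [0, 0, 0.7], [0, 0, 0]],
  [1.0, [0, 0, 0.4], [0, 0, 0]],
  [1.0, [0, 0, 0.25], [0, 0, 0]],
  [1.0, [0, 0, 0], [0, 0, 0]],
])

```text
t: 27.85
tool_pos: [0.5289, 0.3559, 0.2]
tool_rot: [-1.994, -2.428, 0.0]
contact_force: [1.0, -0.0, 1.1]
opening: 0.0853
grip_force: 0.0
```

Call:
play_rows([
  [1.0, [0, 0, 0.12], [0, 0, 0]],
  [1.0, [0, 0, 0], [0, 0, 0]],
  [0.5, [0, 0, 0], [0, 0, 0]],
  [0.5, [0, 0, 0], [0, 0, 0]],
  [0.5, [0, 0, 0], [0, 0, 0]],
], force=90)

```text
t: 28.48
tool_pos: [0.5289, 0.3563, 0.196]
tool_rot: [1.993, 2.428, 0.002]
contact_force: [-2.9, -2.5, 5.5]
opening: 0.0613
grip_force: 99.3
```

Call:
play_rows([
  [0.5, [0, 0, -0.2], [0, 0, 0]],
  [0.5, [0, 0, -0.25], [0, 0, 0]],
  [0.5, [0, 0, -0.25], [0, 0, 0]],
  [0.5, [0, 0, -0.25], [0, 0, 0]],
  [0.5, [0, 0, -0.2], [0, 0, 0]],
  [0.5, [0, 0, -0.11], [0, 0, 0]],
  [0.5, [0, 0, 0], [0, 0, 0]],
])

```text
t: 29.35
tool_pos: [0.5288, 0.3563, 0.2589]
tool_rot: [1.993, 2.428, 0.002]
contact_force: [0.3, 1.9, -1.6]
opening: 0.0611
grip_force: 100.1
```

Run:
```python
from h import *
o=ctrl.get_obs();print(o["tool_pos"],o["opening"],o["contact_force"])
tri(I(0,.125,.30),(5,150,120),(22,255,255),18);tri(lidbar(0),*BLUE)
```

```text
[0.52883977 0.35625771 0.25888892] 0.061134798223165754 [ 0.34368204  1.91472018 -1.56045786]
3D [0.5313 0.3499 0.3077] gap 0.0015 inst 0.0006 0.1172 [ 20  12 110] [14  8 58]
3D [0.5419 0.2913 0.1851] gap 0.0 inst -0.0005 0.0577 [14 11 93] [11  9 59]
```

Call:
play_rows([
  [0.5, [0, 0, -0.06], [0, 0, 0]],
  [0.5, [0, 0, 0], [0, 0, 0]],
  [1.0, [0, 0, 0.03], [0, 0, 0]],
  [1.0, [0, 0, 0], [0, 0, 0]],
  [1.0, [0, 0, -0.5], [0, 0, 0]],
  [1.0, [0, 0, -0.9], [0, 0, 0]],
  [0.85, [0, 0, -0.6], [0, 0, 0]],
])

```text
t: 30.42
tool_pos: [0.5294, 0.356, 0.3635]
tool_rot: [1.992, 2.425, 0.007]
contact_force: [-0.3, -0.5, 1.0]
opening: 0.0727
grip_force: 0.0
```

Run:
```python
from h import *
tri(I(0,.125,.30),(5,150,120),(22,255,255),18);tri(lidbar(0),*BLUE)
S,D=cam("scene"),cam("side")
def reds(d):
    u=proj(d,I(0,-.318,.105)).astype(int);x0,y0=u-22
    m=cv2.inRange(cv2.cvtColor(d["color"],cv2.COLOR_BGR2HSV)[y0:y0+44,x0:x0+44],(0,150,80),(8,255,255))
    n,l,st,c=cv2.connectedComponentsWithStats(m);k=sorted(range(1,n),key=lambda i:-st[i,4])[:2];return sorted([tuple(c[i]+[x0,y0]) for i in k]),[st[i,4] for i in k]
a,b=reds(S),reds(D);print(a,b)
r=[two(S,p,D,q) for p,q in zip(a[0],b[0][::-1])];print(r);C=(r[0][0]+r[1][0])/2;print("collar",C,(C-O)@ix,(C-O)@iy)
o=ctrl.get_obs();print(o["t"],o["tool_pos"]);go(np.r_[C[:2]-.012*iy[:2],.35])
```

```text
3D [0.5297 0.3567 0.3032] gap 0.001 inst 0.0003 0.1242 [ 23  12 122] [16 10 68]
3D [0.5417 0.2916 0.1849] gap 0.0001 inst -0.0006 0.058 [14 11 93] [10  9 58]
([(np.float64(330.0943396226415), np.float64(240.03773584905662)), (np.float64(337.29411764705884), np.float64(232.2156862745098))], [np.int32(53), np.int32(51)]) ([(np.float64(332.8181818181818), np.float64(202.72727272727272)), (np.float64(340.6666666666667), np.float64(207.12121212121212))], [np.int32(33), np.int32(33)])
[(array([ 0.61793245, -0.08986069,  0.10522089]), np.float64(0.0013188470229364843)), (array([ 0.61196697, -0.05832684,  0.10596981]), np.float64(0.0010105221118229355))]
collar [ 0.61494971 -0.07409377  0.10559535] -2.0816007042246193e-05 -0.3149316813120324
30.725 [0.52848117 0.3557606  0.35765712]
turn [-0.01  0.   -0.  ] shift [-9.01  0.02  0.15] tcp [ 0.6173 -0.0859  0.35  ]
```

Gate up (handle at 0.303, was 0.239) and lid still shut. Now the collar.

Call:
play_rows([
  [0.85, [-0.9, 0, 0], [0, 0, 0]],
  [0.85, [-1, 0, 0], [0, 0, 0]],
  [0.85, [-1, 0, 0], [0, 0, 0]],
  [0.85, [-1, 0, 0], [0, 0, 0]],
  [0.85, [-1, 0, 0], [0, 0, 0]],
  [0.85, [-1, 0, 0], [0, 0, 0]],
  [0.85, [-1, 0, 0], [0, 0, 0]],
  [0.85, [-1, 0.02, 0], [0, 0, 0]],
])

```text
t: 31.72
tool_pos: [0.6061, -0.0327, 0.3568]
tool_rot: [-1.992, -2.426, 0.001]
contact_force: [0.2, -0.2, -0.7]
opening: 0.0721
grip_force: 0.0
```

Call:
play_rows([
  [0.85, [-0.9, 0, 0.15], [0, 0, 0]],
  [0.85, [-0.2, 0, 0.5], [0, 0, 0]],
  [0.85, [0, 0, 0.9], [0, 0, 0]],
  [0.85, [0, 0, 0.9], [0, 0, 0]],
  [0.85, [0, 0, 0], [0, 0, 0]],
])

```text
t: 32.35
tool_pos: [0.6138, -0.0843, 0.2294]
tool_rot: [-1.987, -2.419, 0.007]
contact_force: [0.5, 1.5, 0.3]
opening: 0.0723
grip_force: 0.0
```

Run:
```python
from h import *
C=np.array([0.61495,-.07409,0]);o=ctrl.get_obs();print(o["t"],o["tool_pos"],o["contact_force"],o["opening"]);go(C-.012*iy+[0,0,.065])
```

```text
32.35 [ 0.61381781 -0.08431126  0.22940022] [0.52474517 1.49921682 0.2831444 ] 0.07230552315545431
turn [-0.07 -0.04 -0.01] shift [-0.04  0.06  3.29] tcp [ 0.6173 -0.0859  0.065 ]
```

Call:
play_rows([
  [0.85, [-0.02, 0.03, 0.8], [0, 0, 0]],
  [0.85, [0, 0, 0.8], [0, 0, 0]],
  [0.85, [0, 0, 0.7], [0, 0, 0]],
  [0.85, [0, 0, 0.5], [0, 0, 0]],
  [0.85, [0, 0, 0.3], [0, 0, 0]],
  [0.85, [0, 0, 0], [0, 0, 0]],
], force=50)

```text
t: 33.1
tool_pos: [0.6191, -0.0857, 0.0814]
tool_rot: [-1.993, -2.428, -0.0]
contact_force: [0.3, -0.5, 0.2]
opening: 0.0727
grip_force: 0.0
```

Call:
play_rows([
  [0.4, [0, 0, 0], [0, 0, 0]],
  [0.4, [0, 0, 0], [0, 0, 0]],
  [0.4, [0, 0, 0], [0, 0, 0]],
])

```text
t: 33.48
tool_pos: [0.6173, -0.0866, 0.0839]
tool_rot: [-1.992, -2.426, 0.007]
contact_force: [-11.6, -2.1, 10.6]
opening: 0.0349
grip_force: 22.9
```

Tips only caught the top of the collar. Open and go 25 mm deeper.

Call:
play_rows([
  [0.85, [0, 0, -0.1], [0, 0, 0]],
  [0.85, [0, 0, 0], [0, 0, 0]],
  [0.85, [0, 0, 0.3], [0, 0, 0]],
  [0.85, [0, 0, 0.25], [0, 0, 0]],
  [0.85, [0, 0, 0], [0, 0, 0]],
  [0.4, [0, 0, 0], [0, 0, 0]],
  [0.4, [0, 0, 0], [0, 0, 0]],
  [0.4, [0, 0, 0], [0, 0, 0]],
])

```text
t: 34.48
tool_pos: [0.6167, -0.0862, 0.0593]
tool_rot: [-1.991, -2.425, 0.007]
contact_force: [-8.6, -1.9, 5.6]
opening: 0.0504
grip_force: 54.8
```

Call:
play_rows([
  [0.4, [0.08, 0, 0], [0, 0, 0]],
  [0.4, [0.15, 0, 0], [0, 0, 0]],
  [0.4, [0.25, 0, 0], [0, 0, 0]],
  [0.4, [0.25, 0, 0], [0, 0, 0]],
  [0.4, [0.25, 0, 0], [0, 0, 0]],
  [0.4, [0.25, 0, 0], [0, 0, 0]],
  [0.4, [0.25, 0, 0], [0, 0, 0]],
  [0.4, [0.25, 0, 0], [0, 0, 0]],
])

```text
t: 35.48
tool_pos: [0.6001, -0.0023, 0.0593]
tool_rot: [-1.992, -2.426, 0.009]
contact_force: [-8.5, -5.8, 5.1]
opening: 0.0504
grip_force: 54.8
```

Call:
play_rows([
  [0.4, [0.25, 0, 0], [0, 0, 0]],
  [0.4, [0.25, 0, 0], [0, 0, 0]],
  [0.4, [0.25, 0, 0], [0, 0, 0]],
  [0.4, [0.25, 0, 0], [0, 0, 0]],
  [0.4, [0.25, 0, 0], [0, 0, 0]],
  [0.4, [0.25, 0, 0], [0, 0, 0]],
  [0.4, [0.2, 0, 0], [0, 0, 0]],
  [0.4, [0.1, 0, 0], [0, 0, 0]],
])

```text
t: 36.48
tool_pos: [0.5824, 0.0864, 0.0593]
tool_rot: [-1.991, -2.426, 0.009]
contact_force: [-8.4, -5.2, 5.8]
opening: 0.0501
grip_force: 54.9
```

Call:
play_rows([
  [0.4, [0.12, 0, 0], [0, 0, 0]],
  [0.4, [0.08, 0, 0], [0, 0, 0]],
  [0.4, [0, 0, 0], [0, 0, 0]],
])

```text
t: 36.85
tool_pos: [0.5804, 0.0965, 0.0593]
tool_rot: [-1.991, -2.426, 0.008]
contact_force: [-8.9, -3.0, 6.6]
opening: 0.05
grip_force: 54.9
```

Call:
play_rows([
  [0.4, [0.08, 0, 0], [0, 0, 0]],
  [0.4, [0.04, 0, 0], [0, 0, 0]],
  [0.4, [0, 0, 0], [0, 0, 0]],
])

```text
t: 37.22
tool_pos: [0.5793, 0.1017, 0.0593]
tool_rot: [-1.992, -2.426, 0.01]
contact_force: [-9.0, -5.2, 6.6]
opening: 0.0497
grip_force: 54.9
```

Call:
play_rows([
  [0.4, [0.06, 0, 0], [0, 0, 0]],
  [0.4, [0.04, 0, 0], [0, 0, 0]],
  [0.4, [0, 0, 0], [0, 0, 0]],
])

```text
t: 37.6
tool_pos: [0.5794, 0.1014, 0.0593]
tool_rot: [1.99, 2.424, -0.02]
contact_force: [-6.8, -21.0, 4.7]
opening: 0.05
grip_force: 54.8
```

Run:
```python
from h import *
S,D=cam("scene"),cam("side")
for n,d in(("S",S),("D",D)):
    u=proj(d,I(0,-.125,.105)).astype(int);x0,y0=u-25
    m=cv2.inRange(cv2.cvtColor(d["color"],cv2.COLOR_BGR2HSV)[y0:y0+50,x0:x0+50],(0,150,80),(8,255,255))
    N,l,st,c=cv2.connectedComponentsWithStats(m)
    print(n,"pred",[proj(d,I(0,y,.1055)).round(1).tolist() for y in(-.143,-.111)],[((c[i]+[x0,y0]).round(1).tolist(),int(st[i,4])) for i in range(1,N) if st[i,4]>3])
tri(lidbar(0),*BLUE);tri(I(0,.125,.30),(5,150,120),(22,255,255),18)
```

```text
S pred [[369.1, 197.8], [375.2, 191.2]] [([372.7, 186.6], 14), ([370.6, 196.2], 46)]
D pred [[297.2, 184.1], [290.4, 180.6]] [([296.0, 182.9], 28)]
3D [0.5419 0.2913 0.1851] gap 0.0 inst -0.0005 0.0577 [14 11 93] [11  9 59]Traceback (most recent call last):
  File "<stdin>", line 8, in <module>
  File "h.py", line 39, in tri
    S,D=cam("scene"),cam("side");a,b=blob(S,p,lo,hi,w),blob(D,p,lo,hi,w);P,g=two(S,a[0],D,b[0])
                                                       ~~~~^^^^^^^^^^^^^
  File "h.py", line 37, in blob
    n,l,st,c=cv2.connectedComponentsWithStats(m);i=max(range(1,n),key=lambda i:st[i,4]);return c[i]+[x0,y0],st[i,2:]
                                                   ~~~^^^^^^^^^^^^^^^^^^^^^^^^^^^^^^^^^
ValueError: max() iterable argument is empty
```

Hard stop reached (21 N, no travel), so the rod is home. Release and lift clear.

Call:
play_rows([
  [0.4, [-0.08, 0, 0], [0, 0, 0]],
  [0.85, [0, 0, 0], [0, 0, 0]],
  [0.85, [0, 0, 0], [0, 0, 0]],
  [0.85, [0, 0, -0.4], [0, 0, 0]],
  [0.85, [0, 0, -0.9], [0, 0, 0]],
  [0.85, [0, 0, -0.9], [0, 0, 0]],
  [0.85, [-0.5, 0, -0.9], [0, 0, 0]],
  [0.85, [-0.9, 0, -0.9], [0, 0, 0]],
])

```text
t: 38.9
tool_pos: [0.5953, 0.0368, 0.262]
tool_rot: [1.988, 2.429, 0.005]
contact_force: [0.3, 0.1, -0.8]
opening: 0.0724
grip_force: 0.0
```

Call:
play_rows([
  [0.85, [-0.9, -0.9, 0], [0, 0, 0]],
  [0.85, [-0.9, -0.9, 0], [0, 0, 0]],
  [0.85, [-0.5, -0.9, 0], [0, 0, 0]],
  [0.85, [0, 0, 0], [0, 0, 0]],
])

```text
t: 39.4
tool_pos: [0.485, -0.1027, 0.2602]
tool_rot: [1.996, 2.421, 0.002]
contact_force: [0.6, 0.5, 0.1]
opening: 0.0726
grip_force: 0.0
```

Run:
```python
from h import *
o=ctrl.get_obs();print(o["t"],o["tool_pos"],o["contact_force"])
tri(lidbar(0),*BLUE);tri(I(0,.125,.30),(5,150,120),(22,255,255),18)
S,D=cam("scene"),cam("side");q=[]
for n,d in(("S",S),("D",D)):
    u=proj(d,I(0,-.125,.105)).astype(int);x0,y0=u-25
    m=cv2.inRange(cv2.cvtColor(d["color"],cv2.COLOR_BGR2HSV)[y0:y0+50,x0:x0+50],(0,150,80),(8,255,255))
    N,l,st,c=cv2.connectedComponentsWithStats(m);k=[i for i in range(1,N) if st[i,4]>12];q.append(sorted([tuple(c[i]+[x0,y0]) for i in k]));print(n,q[-1],[int(st[i,4]) for i in k])
r=[two(S,a,D,b)[0] for a,b in zip(q[0],q[1][::-1])];C=np.mean(r,0);print("collar",C,(C-O)@ix,(C-O)@iy,"moved",(C-O)@iy+.3149)
```

```text
39.4 [ 0.48498435 -0.10272871  0.26016426] [0.6351054  0.53239678 0.06598896]
3D [0.5419 0.2913 0.1851] gap 0.0 inst -0.0005 0.0577 [14 11 93] [11  9 59]
3D [0.5306 0.3553 0.3047] gap 0.0005 inst 0.001 0.1227 [ 23  12 122] [16  8 60]
S [(np.float64(371.0), np.float64(196.51111111111112)), (np.float64(377.25), np.float64(189.85))] [40, 45]
D [(np.float64(288.64), np.float64(180.16)), (np.float64(296.07142857142856), np.float64(183.0))] [25, 28]
collar [0.57805972 0.11871277 0.10433182] 0.0013871093303278357 -0.11863280205982144 moved 0.19626719794017858
```

```bash
python3 -c "
from station import ctrl
print(ctrl.finish_job())"
```

```text
the job is handed in; nothing more can be done
None
```

The job is handed in with no verdict returned. The copper carrier was last seen flat in the tray before I shut the lid. After that the lid read shut and the gate up, the rod was pushed to its hard stop, and the arm was clear at about 39 of 72 s.

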